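# Lay out the stripped feed-unit parts on their outlines

## Task

The paper-feed unit has been stripped for service: lay each of the four parts on the white board that bears its own dark outline, centred on the outline, lined up with it, right way up, and let go. The pad cassette is still held in the service fixture: swing the hold-down bar up and right back, slide the cassette forward out from under the roof of the fixture, and lay it on its outline too; the other three lie loose on the table.

Things in the scene. Friction and masses are not known exactly. Their poses are not given: they have to be found in the camera images.
- cassette_center (a point): Cream stepped block 80 (x) x 44 (y) x 24 mm high, front (-x) half 14 mm high with cork patch; flat sides. Point: mid length and width, 12 mm above underside; z up. At the start its underside is 8 mm above the table, in the fixture; fixed roof covers its rear 14 mm (cheeks 52 mm apart): grip its middle from above, pull it level 20 mm or more along its -x, then lift. Either way round on outline.
- roller_center (a point): Feed roller: black rubber, 24 mm diameter, 44 mm long, between two square grey blocks 30 x 30 mm, 12 mm thick, with 8 mm shaft stubs; 84 mm overall, about 0.11 kg. Lies loose on the table on its blocks. Point: its centre, 15 mm above the underside; x along the shaft, z up. Grip the rubber across the middle. Either way round is right on the outline.
- motor_center (a point): Square motor, aluminium and dark steel, 42 x 42 x 34 mm, about 0.24 kg, standing loose on the table, a boss and a thin shaft on top (to 52 mm above the underside). Point: centre of the body, 17 mm above the underside; x and y square to its flat sides, z up along the shaft. Any quarter turn is right on the outline.
- gear_center (a point): Gear wheel, white plastic, 54 mm across the teeth (grips at 50 mm), 16 mm thick, with a 20 mm hub rising 6 mm on top, about 0.06 kg; lies flat and loose on the table. Point: on its axis, 8 mm above the underside; z up. It may be turned any way about its axis.
- outline_cassette: Board with a dark plain rectangle 80 x 44 mm, long side along x. Fixed white board 104 x 64 x 4 mm flat on the table; origin at the centre of its underside, 4 mm below its top face, under the middle of the silhouette; x along the board's long side, z up.
- outline_roller: Board with the dark silhouette of the feed roller, 84 mm long along x: a 24 mm wide bar with a 30 mm wide block near each end and 8 mm stubs. Fixed white board 104 x 64 x 4 mm flat on the table; origin at the centre of its underside, 4 mm below its top face, under the middle of the silhouette; x along the board's long side, z up.
- outline_motor: Board with a dark 42 x 42 mm square. Fixed white board 104 x 64 x 4 mm flat on the table; origin at the centre of its underside, 4 mm below its top face, under the middle of the silhouette; x along the board's long side, z up.
- outline_gear: Board with a dark toothed disc 54 mm across. Fixed white board 104 x 64 x 4 mm flat on the table; origin at the centre of its underside, 4 mm below its top face, under the middle of the silhouette; x along the board's long side, z up.
- hold_bar (a joint): Hinge of the fixture's steel hold-down bar: 0 = down; grows as the front end is lifted, to its stop at 1.8 rad; 1.57 = upright. It stays where it is left; moving it takes 2 to 3 N at the grip. Down, its nose hangs in front of the cassette's step and blocks it. Past about 1.5 the bar is clear of a gripper over the cassette.
- bar_grip (a point): Centre of the black grip block standing up on the bar's front end: 14 x 14 mm, top 14 mm above this point, foot 16 mm below, on the 14 mm wide bar. 86 mm above the table when down. Axes turn with the bar: y along hinge, x from grip to hinge (level when down), z up the block. Hinge axis: 103 mm along x, 22 mm along -z. Pinched across y, the block turns between the fingers as the bar swings.
Mind the look-alikes: they are no part of the job. What is shaped like the part that bears cassette_center but red or turquoise is not meant.

How it is judged:
By the outcome, as a careful person would: the job done as asked, in the order asked, and still so for the second after the job is handed in, with the robot touching nothing.
It also fails if it takes over 134 s, if anything falls off the work surface, if the arm or the gripper's body presses on something with over 40 N, if the wrist force passes 120 N, or if a joint passes its speed limit or range.

## Robot

A 6-joint arm with a two-finger parallel gripper is mounted at the origin on the work surface. World frame = base frame: x ahead of the robot, y to its left, z up, the work surface at z = 0. Lengths are in m, angles in degrees, forces in N, time in s.
With the tool pointing down it reaches from about 0.25 to 0.8 m from the base axis. Payload 8.5 kg.
Tool frame: the origin (TCP) lies at the very end of the fingers, on their centre line; the grasp point (between the pads) lies 19 mm behind it; z points along the fingers, x is the direction in which the jaws open and shut, and the axes are right-handed (so a half turn about z gives the same grasp; the last joint's range is limited). The gripper opens to 85 mm and grips with 20 to 120 N. Pads are 22 mm wide; open, the fingers measure 114 mm over their backs; the gripper's body (76 mm by 85 mm) begins 54 mm behind the grasp point. The pads swing forward as they close: fully open they stand 13 mm farther back than shut.
Start: joints at [-68.125, 13.648, -0.773, 75.585, 0, 90], TCP at [0.196, -0.487, 0.231] pointing down, gripper open.
Joint ranges: [-152.45, 152.45], [-59.26, 108.67], [-65.41, 83.53], [-104.44, 129.93], [-82.83, 76.93], [-180, 180]. Speed limits (degrees/s): [127.2, 127.2, 159.86, 180, 180, 180].

## Interface

Orientations are given as [roll, pitch, yaw] about the fixed x, y, z axes, in that order (R = Rz(yaw) Ry(pitch) Rx(roll)).
In Python, from station import get_obs, capture, sign_off, recognise, masks_of gives the robot as it stands.
- The arm moves only by the tool arm_command, never from a script. Its argument "commands" is a list of rows, each a list of 7 numbers: the shift along the tool's x, y, z in m, then the turn, a rotation vector about the tool's x, y, z in degrees, then the finger opening in m, from 0 to 0.0854. In form: [[tx, ty, tz, wx, wy, wz, claw], ...]. A call has 1 to 20 rows; each row shifts and turns the commanded pose from where the row before left it, along the tool's axes as they then stand; what a row does not reach is not made up. A row lasts 1/8 s, in which the tool goes at most 62.5 mm and 10.7 degrees, less where a joint would pass 70% of its speed; a pose out of reach is approached as far as the arm can. A call with a gripper value outside its range is refused whole. The fingers move at their own pace and stop on an object; "newtons" is the grip in N (left out, the last holds). Time passes only in rows, so rows that do not move let the fingers close. It gives the time, the measured TCP pose, the force and the opening at its end, in the units of the state.
- get_obs(): the state, without advancing time (a new reading comes with each control period).
- capture(name): name is "scene" or "side" or "wrist"; returns a dict with "color" (384x512x3 uint8, red, green, blue), "fx", "fy", "cx", "cy" (pixels), "R" (3x3) and "t" (3): a world point X has camera coordinates R X + t. Camera axes: x right, y down, z forward; pixel columns grow to the right and rows downward; lengths in m; the calibration is good to about 2 mm. A picture is of the moment at which its call begins. There is no depth.
- sign_off(): hands the job in, once; it reports no verdict.
Trained networks look in the newest picture that a camera, given by its name, has taken for a name from the list of things; names that differ only in an ending like _2 or _b are one class to them, and where a whole thing is asked for, a point or a joint stands for the part that bears it (a point fixed in the world has none). Each returns a list of dicts, best first, with "conf" (0 to 1); they miss things now and then, are a little off and sometimes report something else, mostly with a low value. They report only what shows in the picture. A call takes as long as a camera call. They do not tell look-alikes from the thing itself.
- recognise(name, camera): "location" ([x, y, z] in m, in the coordinates of the camera as it stood for that picture, good to about 4 mm: the middle of the surface that is visible of it).
- masks_of(name, camera): "region" (384x512 bool, what is visible of it).
The state is a dict: "time": time; "qpos": joint angles; "qvel": joint speeds; "joint_efforts": joint torques, N m; "ee_pos": TCP position; "tcp_rot": TCP orientation; "contact_force": force on the tool from outside, world axes, zero at the start; "moment": the same for the moment, N m; "width": finger opening in m.
Only numpy, scipy, OpenCV 4.12 (cv2) and the standard library are available. Lean on these libraries where they do the work, as an engineer would, in place of code of your own. Each camera call takes 0.05 s, during which the arm holds its last target.

## Working session

There is one attempt and no reset: what is moved stays moved. The work goes in short steps, Python scripts to look and compute and a tool call to move; the robot and the scene stay as the last step left them, time stands still between calls to the robot, and variables do not carry over. Pictures are saved under pics/ and viewed, and the job is handed in when it is done.

Besides the shell and the picture viewer there is one more tool, called as name(argument=value, ...), one argument or row to a line, values as JSON. arm_command: Moves the arm, as the interface text tells. Its arguments: {"type":"object","properties":{"commands":{"type":"array"},"newtons":{"type":"number"}},"required":["commands"]}

```bash
ls; mkdir -p pics; python3 - <<'E'
from station import *
import cv2
print(get_obs())
for n in ["scene","side","wrist"]:
    c=capture(n); cv2.imwrite(f"pics/{n}0.png",c["color"][:,:,::-1]); print(n,c["fx"],c["cx"],c["cy"],c["R"],c["t"])
E
```

```text
pics
{'time': 0.0, 'qpos': array([-6.81248558e+01,  1.36819501e+01, -8.18069931e-01,  7.55846743e+01,
       -1.55410350e-03,  9.00009199e+01]), 'qvel': array([ 0.01947201, -0.03037673,  0.09013903, -0.0894022 ,  0.01704023,
        0.05416113]), 'joint_efforts': array([-1.32659890e-03, -5.38774037e+01,  3.46438873e+01,  1.86658173e-02,
       -7.44064027e-05, -1.67052957e-05]), 'ee_pos': array([ 0.19543989, -0.48680443,  0.23066088]), 'tcp_rot': array([ 1.79998445e+02,  8.46943032e-02, -6.81257756e+01]), 'contact_force': array([0.67391305, 0.06402207, 0.08487402]), 'moment': array([-0.0365419 , -0.03993955,  0.04101042]), 'width': 0.08521194862063901}
scene 436.20149144714935 254.00590360143616 193.56652572230658 [[-0.84735647  0.53085752  0.01331604]
 [ 0.45089172  0.73250834 -0.51002764]
 [-0.28050611 -0.42617112 -0.86005494]] [ 0.44291827 -0.20249268  1.41323797]
side 415.22667138035507 256.051095688762 196.38864256891569 [[-0.99959864 -0.0274055   0.00717684]
 [-0.02088496  0.54171    -0.84030595]
 [ 0.01914124 -0.84011857 -0.54206494]] [0.5386024  0.08211137 1.33395587]
wrist 332.16932118037533 255.421410996965 190.95505214424634 [[ 0.37349012 -0.92763363 -0.00099223]
 [-0.87574146 -0.35294928  0.32939898]
 [-0.30591178 -0.12215833 -0.9441903 ]] [-0.52485876 -0.04415547  0.38109298]
```

View pics/scene0.png

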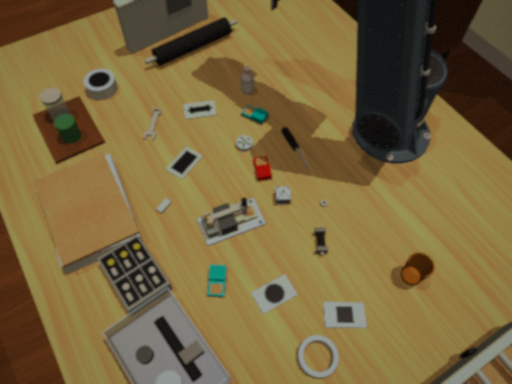

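View pics/side0.png

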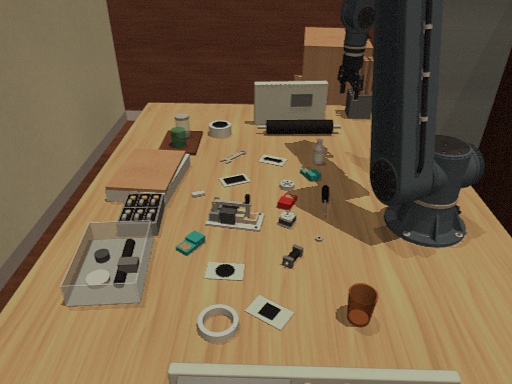

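View pics/wrist0.png

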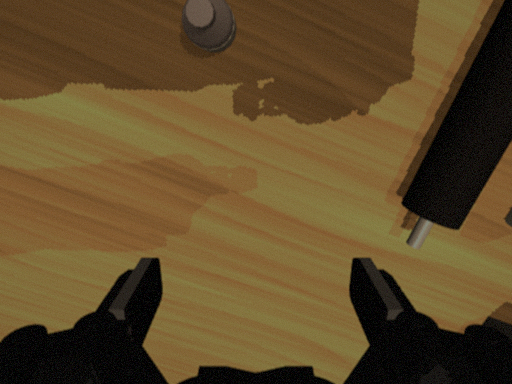

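Overview: the scene shows the fixture at about (231,220), motor (283,195), roller (320,240), gear (244,143). The boards are at cassette (184,162), roller (200,109), gear (275,293) and motor (345,314). The red and turquoise blocks are look-alikes.

```bash
cat > h.py <<'E'
from station import *
import cv2, numpy as np
from scipy.spatial.transform import Rotation as Ro
np.set_printoptions(precision=4,suppress=True)
def toworld(c,p): return c["R"].T@(np.array(p)-c["t"])
def onplane(c,uv,z):
    uv=np.atleast_2d(np.array(uv,float)); d=np.c_[(uv[:,0]-c["cx"])/c["fx"],(uv[:,1]-c["cy"])/c["fy"],np.ones(len(uv))]@c["R"]
    o=-c["R"].T@c["t"]; s=(z-o[2])/d[:,2]; return o+s[:,None]*d
def proj(c,X):
    X=np.atleast_2d(X)@c["R"].T+c["t"]; return np.c_[c["fx"]*X[:,0]/X[:,2]+c["cx"],c["fy"]*X[:,1]/X[:,2]+c["cy"]]
def snap(n,f):
    c=capture(n); cv2.imwrite(f"pics/{f}.png",cv2.resize(c["color"][:,:,::-1],(768,576),interpolation=cv2.INTER_CUBIC)); return c
def rectof(c,mask,z):
    cs,_=cv2.findContours(mask.astype(np.uint8),cv2.RETR_EXTERNAL,cv2.CHAIN_APPROX_NONE)
    k=max(cs,key=cv2.contourArea)[:,0]; P=onplane(c,k,z)[:,:2]
    (cx,cy),(w,h),a=cv2.minAreaRect((P*1000).astype(np.float32))
    if w<h: w,h,a=h,w,a+90
    return np.array([cx,cy,w,h,(a+90)%180-90])
E
python3 - <<'E'
from h import *
N=["cassette_center","roller_center","motor_center","gear_center","outline_cassette","outline_roller","outline_motor","outline_gear","bar_grip","hold_bar"]
for n in ["scene","side"]:
    c=capture(n)
    for k in N:
        r=recognise(k,n)
        print(n,k,[(round(d["conf"],2),toworld(c,d["location"]),proj(c,toworld(c,d["location"]))[0].astype(int)) for d in r][:4])
        if k.startswith("outline"):
            for m in masks_of(k,n)[:1]: print("   rect",rectof(c,m["region"],0.004),m["conf"])
print(get_obs()["time"])
E
```

```text
scene cassette_center [(0.89, array([0.7275, 0.1504, 0.0144]), array([217, 281])), (0.8, array([ 0.3409, -0.283 ,  0.0122]), array([255, 113])), (0.64, array([0.5663, 0.0275, 0.0209]), array([246, 215])), (0.59, array([ 0.4405, -0.0809,  0.0153]), array([262, 169]))]
scene roller_center [(0.79, array([0.4347, 0.201 , 0.0245]), array([320, 240])), (0.51, array([0.5661, 0.0263, 0.0191]), array([245, 215])), (0.39, array([0.6135, 0.2485, 0.0007]), array([275, 291]))]
scene motor_center [(0.67, array([0.4467, 0.0271, 0.0293]), array([281, 194])), (0.59, array([0.5653, 0.0282, 0.0247]), array([246, 215]))]
scene gear_center [(0.62, array([ 0.4369, -0.194 ,  0.0174]), array([244, 143]))]
scene outline_cassette [(0.85, array([ 0.626 , -0.2349,  0.0016]), array([184, 163]))]
scene outline_roller [(0.86, array([ 0.4822, -0.3995,  0.0046]), array([200, 109]))]
   rect [ 481.2256 -400.5383  107.6381   71.3801  -24.3103] 0.58
scene outline_motor [(0.58, array([0.4964, 0.3896, 0.0022]), array([344, 314]))]
   rect [496.9645 391.8362 108.7096  68.1977 -30.1389] 0.94
scene outline_gear [(0.79, arra
[... 870 characters left out ...]
ay([ 0.6266, -0.2361,  0.0049]), array([234, 179]))]
   rect [ 624.9559 -235.3532  107.166    71.71     26.5177] 0.68
side outline_roller [(0.48, array([ 0.4805, -0.3959,  0.0036]), array([273, 160]))]
   rect [ 483.6469 -396.7405  103.5445   71.7022  -30.2699] 0.61
side outline_motor [(0.84, array([0.4986, 0.3923, 0.0007]), array([268, 312]))]
   rect [493.7151 392.365  104.3443  63.8832 -32.2857] 0.74
side outline_gear [(0.76, array([0.6152, 0.2525, 0.0003]), array([225, 271]))]
   rect [616.576  252.4391 104.1434  66.6918  -2.462 ] 0.74
side bar_grip [(0.52, array([0.5883, 0.0187, 0.0681]), array([240, 203]))]
side hold_bar [(0.86, array([0.592 , 0.0194, 0.066 ]), array([238, 204]))]
1.65
```

```bash
cat >> h.py <<'E'
def moverow(target,yaw,n=None):
    """shift in tool axes and rot about tool z from the measured pose to target, tool down"""
    o=get_obs(); R=Ro.from_euler("xyz",o["tcp_rot"],degrees=True)
    T=Ro.from_euler("xyz",[180,0,yaw],degrees=True)
    d=R.inv().apply(np.array(target)-o["ee_pos"]); w=(R.inv()*T).as_rotvec(degrees=True)
    print("shift",d,"rotvec",w)
E
python3 - <<'E'
from h import *
for n,(x,y) in {"scene":(231,215),"side":(240,212)}.items():
    c=capture(n); im=c["color"][y-40:y+40,x-54:x+54,::-1]
    cv2.imwrite(f"pics/z_{n}.png",cv2.resize(im,(756,560),interpolation=cv2.INTER_CUBIC))
c=capture("wrist");o=get_obs();R=Ro.from_euler("xyz",o["tcp_rot"],degrees=True)
print("cam in tool",R.inv().apply(-c["R"].T@c["t"]-o["ee_pos"]), (c["R"]@R.as_matrix()))
moverow([0.5,0.03,0.3],0)
E
```

```text
cam in tool [ 0.0003 -0.0843 -0.1431] [[ 1.     -0.001  -0.0003]
 [ 0.0008  0.9442 -0.3294]
 [ 0.0006  0.3294  0.9442]]
shift [-0.3665 -0.4752 -0.0687] rotvec [ -0.006    0.0047 -68.1255]
```

View pics/z_scene.png

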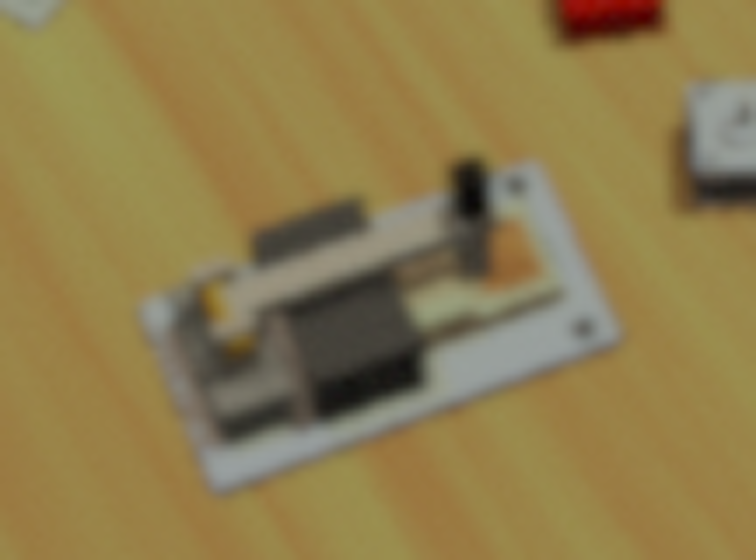

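View pics/z_side.png

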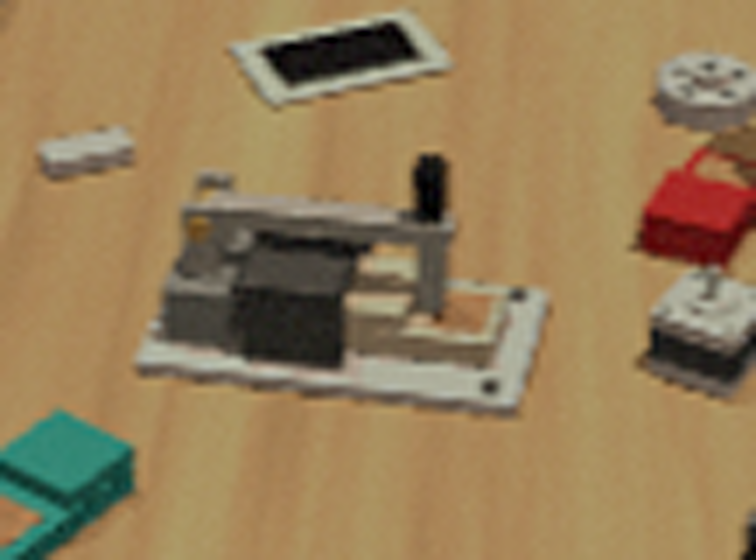

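arm_command(
  commands=[
    [-0.033, -0.0425, -0.006, 0, 0, 0, 0.085],
    [-0.033, -0.0425, -0.006, 0, 0, 0, 0.085],
    [-0.033, -0.0425, -0.006, 0, 0, 0, 0.085],
    [-0.033, -0.0425, -0.006, 0, 0, 0, 0.085],
    [-0.033, -0.0425, -0.006, 0, 0, 0, 0.085],
    [-0.033, -0.0425, -0.006, 0, 0, 0, 0.085],
    [-0.033, -0.0425, -0.006, 0, 0, 0, 0.085],
    [-0.033, -0.0425, -0.006, 0, 0, 0, 0.085],
    [-0.033, -0.0425, -0.006, 0, 0, 0, 0.085],
    [-0.033, -0.0425, -0.006, 0, 0, 0, 0.085],
    [-0.033, -0.0425, -0.006, 0, 0, 0, 0.085],
    [0, 0, 0, 0, 0, -10, 0.085],
    [0, 0, 0, 0, 0, -10, 0.085],
    [0, 0, 0, 0, 0, 0, 0.085],
  ],
)

```text
time: 3.55
ee_pos: [0.4942, 0.0241, 0.2973]
tcp_rot: [180.0, 0.0, -48.2]
contact_force: [0.4, 0.7, 0.0]
width: 0.0853
```

```bash
python3 - <<'E'
from h import *
o=get_obs();print(o["time"],o["qpos"],o["ee_pos"],o["tcp_rot"])
moverow([0.48,0.03,0.3],90)
E
```

```text
3.55 [  2.7877   9.8775   3.9358  84.066    0.005  140.9551] [0.4942 0.0241 0.2973] [179.9971   0.0088 -48.1675]
shift [-0.0139  0.0066 -0.0027] rotvec [  -0.0092    0.0075 -138.1675]
```

arm_command(
  commands=[
    [0, 0, 0, 0, 0, -10.6, 0.085],
    [0, 0, 0, 0, 0, -10.6, 0.085],
    [0, 0, 0, 0, 0, -10.6, 0.085],
    [0, 0, 0, 0, 0, -10.6, 0.085],
    [0, 0, 0, 0, 0, -10.6, 0.085],
    [0, 0, 0, 0, 0, -10.6, 0.085],
    [0, 0, 0, 0, 0, -10.6, 0.085],
    [0, 0, 0, 0, 0, -10.6, 0.085],
    [0, 0, 0, 0, 0, -10.6, 0.085],
    [0, 0, 0, 0, 0, -10.6, 0.085],
    [0, 0, 0, 0, 0, -10.6, 0.085],
    [0, 0, 0, 0, 0, -10.6, 0.085],
    [0, 0, 0, 0, 0, -10.6, 0.085],
    [0, 0, 0, 0, 0, 0, 0.085],
    [0, 0, 0, 0, 0, 0, 0.085],
  ],
)

```text
time: 5.42
ee_pos: [0.4942, 0.0237, 0.2974]
tcp_rot: [180.0, -0.0, 89.3]
contact_force: [-0.4, 0.1, 0.7]
width: 0.0853
```

```bash
python3 - <<'E'
from h import *
o=get_obs();print(o["time"],o["qpos"],o["ee_pos"],o["tcp_rot"])
c=snap("wrist","w1")
for k in ["cassette_center","bar_grip","motor_center"]:
    r=recognise(k,"wrist")
    print(k,[(round(d["conf"],2),toworld(c,d["location"]),proj(c,toworld(c,d["location"]))[0].astype(int)) for d in r][:4])
E
```

```text
5.425 [ 2.7474  9.8633  3.9301 84.0651  0.0066  3.4281] [0.4942 0.0237 0.2974] [179.9986  -0.0067  89.3193]
cassette_center [(0.8, array([ 0.4303, -0.0901,  0.0184]), array([162,  95])), (0.8, array([ 0.3387, -0.2528,  0.0196]), array([10, 12])), (0.71, array([0.7133, 0.1341, 0.0222]), array([331, 291])), (0.58, array([0.5571, 0.0131, 0.0248]), array([248, 193]))]
bar_grip []
motor_center [(0.55, array([0.4347, 0.0212, 0.032 ]), array([253,  98]))]
```

View pics/w1.png

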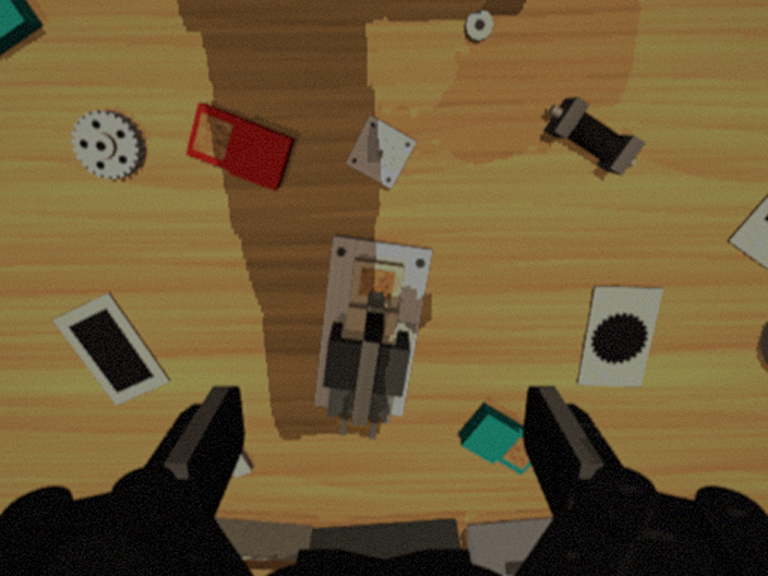

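The wrist view shows the fixture (board corners near (332,236), (432,247), (402,416), (317,403) at 768 scale), with the bar grip near (375,325). It also shows the gear, motor and roller, and three of the boards.

```bash
python3 - <<'E'
from h import *
c=capture("wrist")
print("fix board", onplane(c,np.array([(332,236),(432,247),(402,416),(317,403)])/1.5,0.008))
for k,z in [("gear_center",.016),("motor_center",.034),("roller_center",.025),("outline_cassette",.004),("outline_gear",.004),("bar_grip",.086),("cassette_center",.03)]:
    for m in masks_of(k,"wrist")[:4]:
        ys,xs=np.nonzero(m["region"]); print(k,round(m["conf"],2),rectof(c,m["region"],z),"px",xs.min(),xs.max(),ys.min(),ys.max())
im=c["color"][150:300,190:310,::-1]; cv2.imwrite("pics/w1z.png",cv2.resize(im,(480,600),interpolation=cv2.INTER_CUBIC))
E
```

```text
fix board [[ 0.5113 -0.0223  0.008 ]
 [ 0.522   0.0667  0.008 ]
 [ 0.6975  0.0408  0.008 ]
 [ 0.6818 -0.0442  0.008 ]]
gear_center 0.97 [ 430.3629 -201.0293   59.3628   52.073    89.6075] px 48 97 73 117
motor_center 0.93 [436.9735  21.7221  43.1532  42.1365 -28.694 ] px 231 277 76 124
roller_center 0.84 [426.5338 191.3078  85.4004  35.0312  59.413 ] px 362 429 64 117
outline_cassette 0.57 [ 622.9603 -240.7041  104.6999   66.6733   24.6638] px 36 111 195 268
outline_cassette 0.17 [640.326    7.6325 151.3905  24.4429  -9.8821] px 225 255 194 286
outline_gear 0.71 [613.9468 247.7146 107.2858  66.2904  -3.0526] px 384 441 190 258
bar_grip 0.57 [596.5606   8.6345 123.1012  19.0101  -8.2369] px 225 255 194 286
cassette_center 0.95 [ 342.2106 -250.2102   41.528    27.2175  -62.8074] px 0 28 0 34
cassette_center 0.87 [711.7791 134.7722  83.6902  53.3481  53.6574] px 305 353 268 315
cassette_center 0.66 [432.097  -90.2794  78.6727  46.2548  67.7994] px 124 196 67 126
cassette_center 0.61 [564.2932  14.1222  76.1713  44.4847  -9.5905] px 230 268 171 228
```

View pics/w1z.png

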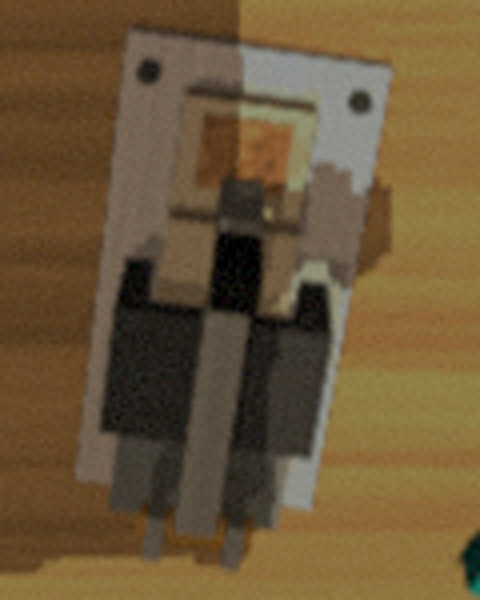

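```bash
python3 - <<'E'
from h import *
c=capture("wrist")
f=lambda x,y:(190+x/4,150+y/4)
print("top back L,R",onplane(c,[f(212,308),f(256,310)],.1))
print("front foot L,R",onplane(c,[f(220,232),f(262,236)],.070))
print("bar rear L R",onplane(c,[f(177,530),f(213,533)],.07))
# cassette front edge: top at z=.022 front half, base edge
print("cass front top L,R",onplane(c,[f(188,96),f(318,106)],.022))
print("step top edge L,R",onplane(c,[f(160,303),f(290,318)],.032), onplane(c,[f(170,210),f(300,228)],.022))
for n,uv in {"scene":(231-54+468/7,215-40+160/7),"side":(240-54+430/7,212-40+155/7)}.items():
    print(n,"grip top",onplane(capture(n),[uv],.1))
E
```

```text
top back L,R [[0.57   0.0089 0.1   ]
 [0.5707 0.0213 0.1   ]]
front foot L,R [[0.5591 0.0104 0.07  ]
 [0.5605 0.023  0.07  ]]
bar rear L R [[ 0.6638 -0.0052  0.07  ]
 [ 0.665   0.0065  0.07  ]]
cass front top L,R [[ 0.5305 -0.0011  0.022 ]
 [ 0.5341  0.0415  0.022 ]]
step top edge L,R [[ 0.6002 -0.0116  0.032 ]
 [ 0.606   0.0323  0.032 ]] [[ 0.5705 -0.0081  0.022 ]
 [ 0.5772  0.0358  0.022 ]]
scene grip top [[0.5649 0.0139 0.1   ]]
side grip top [[0.5658 0.0126 0.1   ]]
```

```bash
python3 - <<'E'
from h import *
moverow([0.565,0.0155,0.14],82)
E
```

```text
shift [-0.008   0.0709  0.1573] rotvec [-0.0019 -0.0073  7.6712]
```

arm_command(
  commands=[
    [-0.002, 0.0177, 0.0393, 0, 0, 0, 0.045],
    [-0.002, 0.0177, 0.0393, 0, 0, 0, 0.045],
    [-0.002, 0.0177, 0.0393, 0, 0, 0, 0.045],
    [-0.002, 0.0177, 0.0393, 0, 0, 7.4, 0.045],
    [0, 0, 0.01, 0, 0, 0, 0.045],
    [0, 0, 0, 0, 0, 0, 0.045],
    [0, 0, 0, 0, 0, 0, 0.045],
  ],
)

```text
time: 7.05
ee_pos: [0.5653, 0.0156, 0.1318]
tcp_rot: [179.9, -0.0, 82.4]
contact_force: [0.9, 0.3, 1.2]
width: 0.0453
```

```bash
python3 - <<'E'
from h import *
c=snap("wrist","w2"); moverow([0.565,0.0155,0.07],82)
E
```

```text
shift [-0.0002 -0.0005  0.0619] rotvec [ 0.1378 -0.0285  0.3442]
```

View pics/w2.png

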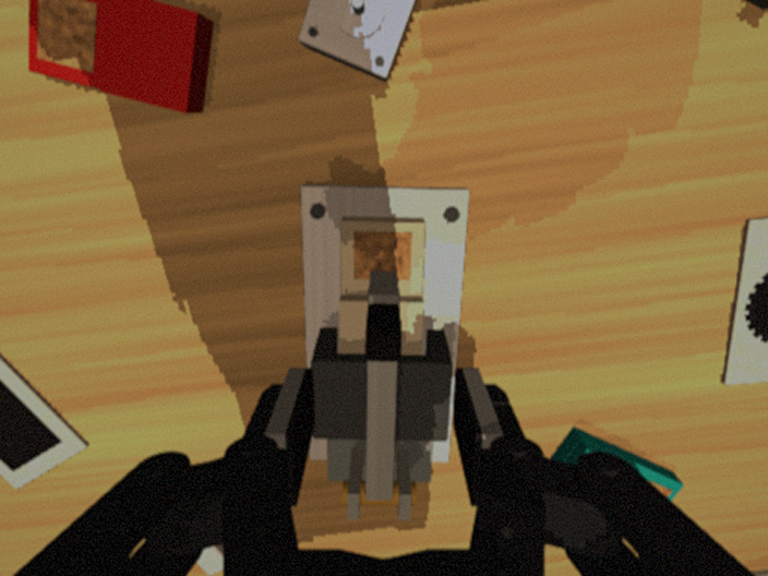

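Aligned laterally: the bar is at u≈382, midway between the fingers at u≈290 and 480. Lowering and pinching.

arm_command(
  commands=[
    [0, 0, 0.02, 0, 0, 0, 0.045],
    [0, 0, 0.02, 0, 0, 0, 0.045],
    [0, 0, 0.02, 0, 0, 0, 0.045],
    [0, 0, 0, 0, 0, 0, 0.045],
    [0, 0, 0, 0, 0, 0, 0],
    [0, 0, 0, 0, 0, 0, 0],
    [0, 0, 0, 0, 0, 0, 0],
    [0, 0, 0, 0, 0, 0, 0],
  ],
  newtons=30,
)

```text
time: 8.1
ee_pos: [0.5655, 0.0154, 0.0708]
tcp_rot: [179.9, -0.0, 82.3]
contact_force: [-0.6, -0.9, 4.0]
width: 0.0139
```

```bash
python3 - <<'E'
from h import *
o=get_obs(); print(o["ee_pos"],o["tcp_rot"],o["contact_force"],o["width"])
c=snap("side","s3")
a=np.radians([0,10,20,30,40,50,60,70,80,90,100,103]); 
X=np.c_[-103*np.cos(a)+22*np.sin(a)+103, 22*np.cos(a)+103*np.sin(a)-22]
print(X); print(np.diff(X,axis=0))
E
```

```text
[0.5655 0.0154 0.0708] [179.9179  -0.0068  82.2641] [-0.6413 -0.9404  3.9937] 0.013854224696716195
[[  0.       0.    ]
 [  5.3851  17.5515]
 [ 13.7361  33.9013]
 [ 24.7994  48.5526]
 [ 38.2387  61.0601]
 [ 53.6459  71.0439]
 [ 70.5526  78.2006]
 [ 88.4452  82.3128]
 [106.78    83.2555]
 [125.      81.    ]
 [142.5515  75.6149]
 [147.6061  73.4112]]
[[ 5.3851 17.5515]
 [ 8.351  16.3498]
 [11.0633 14.6512]
 [13.4394 12.5075]
 [15.4071  9.9838]
 [16.9067  7.1567]
 [17.8926  4.1122]
 [18.3348  0.9427]
 [18.22   -2.2555]
 [17.5515 -5.3851]
 [ 5.0546 -2.2037]]
```

View pics/s3.png

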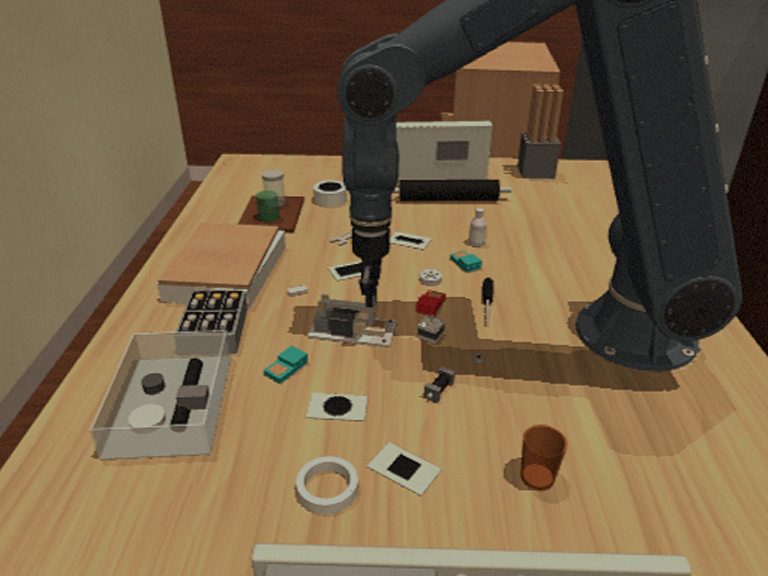

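Pinched: width 13.9 mm matches the 14 mm block. Swinging the first part of the arc.

arm_command(
  commands=[
    [0, 0.002, -0.009, 0, 0, 0, 0],
    [0, 0.0034, -0.0086, 0, 0, 0, 0],
    [0, 0.004, -0.0083, 0, 0, 0, 0],
    [0, 0.0044, -0.008, 0, 0, 0, 0],
    [0, 0.005, -0.0075, 0, 0, 0, 0],
    [0, 0.006, -0.0072, 0, 0, 0, 0],
    [0, 0.0065, -0.0065, 0, 0, 0, 0],
    [0, 0.007, -0.006, 0, 0, 0, 0],
  ],
)

```text
time: 9.15
ee_pos: [0.6024, 0.0098, 0.1314]
tcp_rot: [-179.9, 0.1, 82.2]
contact_force: [-0.3, -6.8, -7.4]
width: 0.0135
```

```bash
python3 - <<'E'
from h import *
o=get_obs(); print(o["ee_pos"],o["tcp_rot"],o["contact_force"],o["width"])
c=capture("side"); cv2.imwrite("pics/s4.png",cv2.resize(c["color"][160:250,180:300,::-1],(720,540),interpolation=cv2.INTER_CUBIC))
E
```

```text
[0.6024 0.0098 0.1314] [-179.9049    0.0573   82.2497] [-0.3018 -6.7658 -7.393 ] 0.013466249669745191
```

View pics/s4.png

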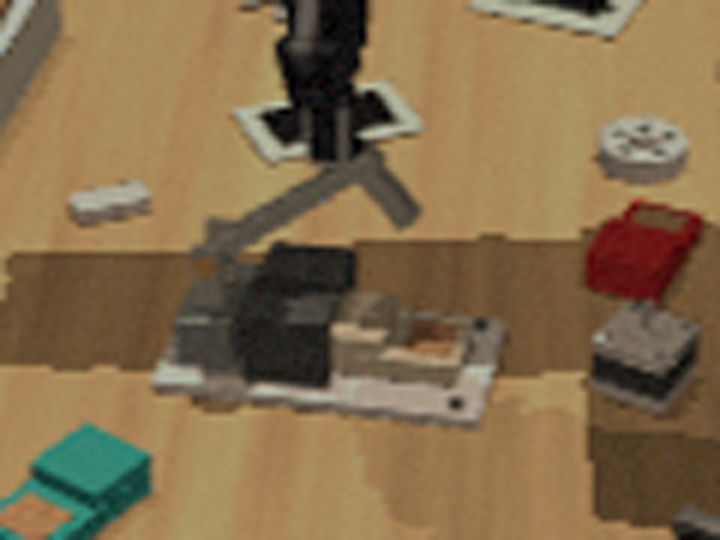

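The bar has followed to about 40°. There is a slight side force in −y, so I add a small −x trim.

arm_command(
  commands=[
    [-0.0003, 0.0075, -0.0053, 0, 0, 0, 0],
    [-0.0003, 0.008, -0.0047, 0, 0, 0, 0],
    [-0.0003, 0.0083, -0.004, 0, 0, 0, 0],
    [-0.0002, 0.0086, -0.0032, 0, 0, 0, 0],
    [-0.0002, 0.0088, -0.0024, 0, 0, 0, 0],
    [0, 0.009, -0.0017, 0, 0, 0, 0],
    [0, 0.0091, -0.0009, 0, 0, 0, 0],
    [0, 0.0092, 0, 0, 0, 0, 0],
    [0, 0.0092, 0.0007, 0, 0, 0, 0],
    [0, 0.009, 0.0015, 0, 0, 0, 0],
    [0, 0.0089, 0.0023, 0, 0, 0, 0],
    [0, 0.0087, 0.0031, 0, 0, 0, 0],
    [0, 0.0035, 0.0015, 0, 0, 0, 0],
    [0, 0, 0, 0, 0, 0, 0],
  ],
)

```text
time: 10.95
ee_pos: [0.7105, -0.0069, 0.1455]
tcp_rot: [179.9, 0.1, 82.2]
contact_force: [-1.3, -8.5, 2.1]
width: 0.0132
```

```bash
python3 - <<'E'
from h import *
o=get_obs(); print(o["ee_pos"],o["tcp_rot"],o["contact_force"],o["width"])
c=capture("side"); cv2.imwrite("pics/s5.png",cv2.resize(c["color"][160:250,180:300,::-1],(720,540),interpolation=cv2.INTER_CUBIC))
E
```

```text
[ 0.7105 -0.0069  0.1455] [179.8771   0.1065  82.2283] [-1.2502 -8.5     2.1458] 0.013168961646941806
```

View pics/s5.png

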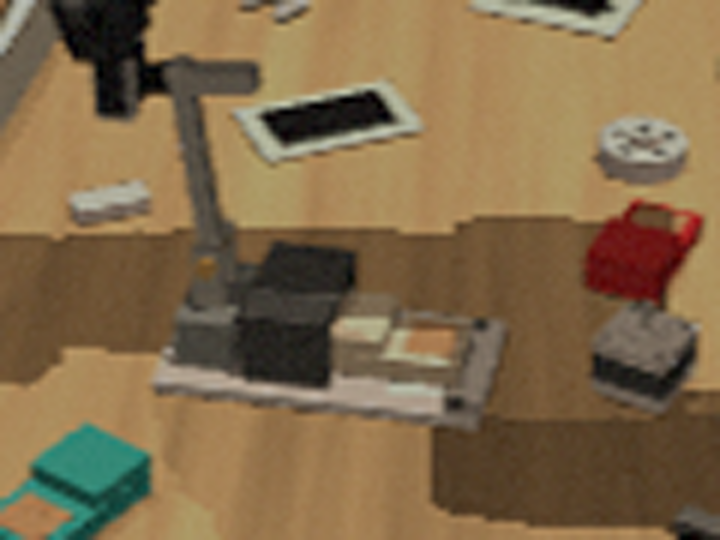

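arm_command(
  commands=[
    [-0.0005, 0.007, 0.0025, 0, 0, 0, 0],
    [-0.0005, 0.007, 0.003, 0, 0, 0, 0],
    [0, 0.006, 0.003, 0, 0, 0, 0],
    [0, 0, 0, 0, 0, 0, 0],
  ],
)

```text
time: 11.5
ee_pos: [0.7247, -0.0092, 0.1383]
tcp_rot: [-179.6, 0.0, 82.3]
contact_force: [-28.4, -1.9, 20.7]
width: 0.0137
```

```bash
python3 - <<'E'
from h import *
o=get_obs(); print(o["ee_pos"],o["tcp_rot"],o["contact_force"],o["width"])
c=capture("side"); cv2.imwrite("pics/s6.png",cv2.resize(c["color"][160:250,180:300,::-1],(720,540),interpolation=cv2.INTER_CUBIC))
E
```

```text
[ 0.7247 -0.0092  0.1383] [-179.5943    0.0453   82.2836] [-28.3862  -1.8753  20.7361] 0.013704665769798266
```

View pics/s6.png

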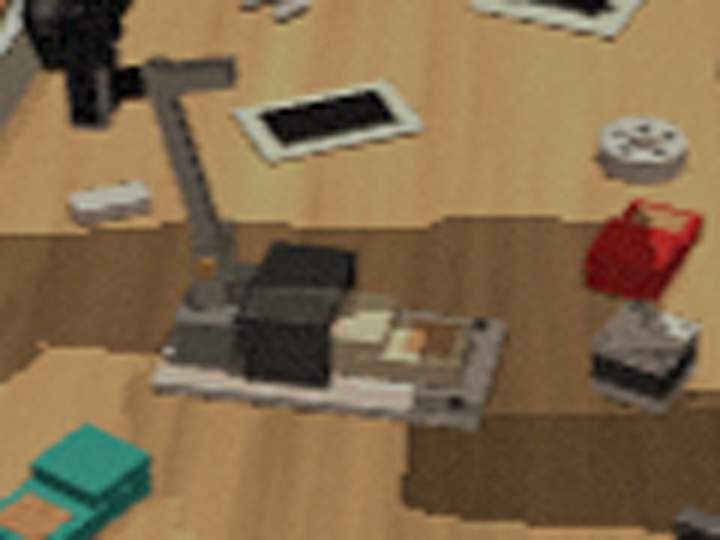

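The bar is at its stop: the force rose to about 30 N and it is tilted well past upright. Releasing and rising.

arm_command(
  commands=[
    [0, -0.004, -0.002, 0, 0, 0, 0],
    [0, 0, 0, 0, 0, 0, 0.04],
    [0, 0, 0, 0, 0, 0, 0.04],
    [0, 0, 0, 0, 0, 0, 0.04],
    [0, 0, -0.02, 0, 0, 0, 0.04],
    [0, 0, -0.04, 0, 0, 0, 0.05],
    [0, 0, -0.05, 0, 0, 0, 0.065],
    [0, -0.06, 0, 0, 0, 0, 0.065],
    [0, -0.06, 0, 0, 0, 0, 0.065],
    [0, -0.06, 0, 0, 0, 0, 0.065],
    [0, 0, 0, 0, 0, 0, 0.065],
    [0, 0, 0, 0, 0, 0, 0.065],
  ],
)

```text
time: 13.05
ee_pos: [0.5478, 0.0158, 0.2486]
tcp_rot: [179.9, -0.0, 82.3]
contact_force: [0.1, 0.6, 0.6]
width: 0.0649
```

```bash
python3 - <<'E'
from h import *
o=get_obs(); print(o["time"],o["ee_pos"],o["tcp_rot"],o["contact_force"],o["width"])
c=capture("side"); cv2.imwrite("pics/s7.png",cv2.resize(c["color"][160:250,180:300,::-1],(720,540),interpolation=cv2.INTER_CUBIC))
c=capture("wrist"); cv2.imwrite("pics/w7.png",cv2.resize(c["color"][100:350,150:350,::-1],(640,800),interpolation=cv2.INTER_CUBIC)[:600])
E
```

```text
13.05 [0.5478 0.0158 0.2486] [179.8752  -0.034   82.2944] [0.1186 0.5815 0.5977] 0.06492220628609027
```

View pics/s7.png

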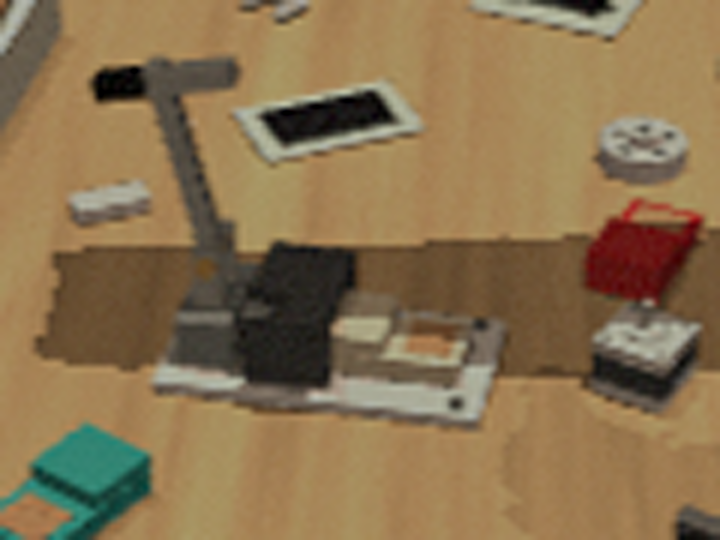

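View pics/w7.png

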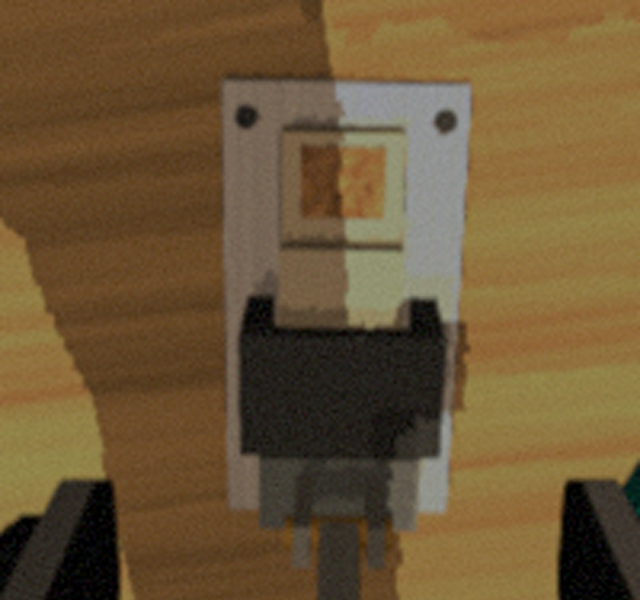

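Bar stays back and the cassette is visible: front edge at v≈132, step at v≈245, roof front at v≈330 in the crop. Measuring.

```bash
python3 - <<'E'
from h import *
c=capture("wrist")
f=lambda x,y:(150+x/3.2,100+y/3.2)
print("front",onplane(c,[f(280,131),f(406,132)],.022))
print("step bottom",onplane(c,[f(279,247),f(404,248)],.022))
print("rear top near step",onplane(c,[f(278,252),f(405,252),f(272,325),f(410,328)],.032))
print("cheek fronts bottom", onplane(c,[f(248,298),f(435,298)],.008),"roof front",onplane(c,[f(242,335),f(445,335)],.045))
moverow([0.573,0.0145,0.1],82)
E
```

```text
front [[ 0.5299 -0.0028  0.022 ]
 [ 0.5361  0.0408  0.022 ]]
step bottom [[ 0.5717 -0.0095  0.022 ]
 [ 0.5781  0.0353  0.022 ]]
rear top near step [[ 0.5705 -0.0092  0.032 ]
 [ 0.5765  0.0353  0.032 ]
 [ 0.5975 -0.0155  0.032 ]
 [ 0.6054  0.0338  0.032 ]]
cheek fronts bottom [[ 0.5943 -0.0257  0.008 ]
 [ 0.6039  0.0452  0.008 ]] roof front [[ 0.595  -0.0249  0.045 ]
 [ 0.6045  0.0454  0.045 ]]
shift [0.0022 0.0244 0.1478] rotvec [ 0.0378 -0.0159  0.2682]
```

arm_command(
  commands=[
    [0.0007, 0.011, 0.04, 0, 0, 0, 0.065],
    [0.0007, 0.011, 0.05, 0, 0, 0, 0.065],
    [0, 0, 0.05, 0, 0, 0, 0.065],
    [0, 0, 0.04, 0, 0, 0, 0.065],
    [0, 0, 0.03, 0, 0, 0, 0.065],
    [0, 0, 0.015, 0, 0, 0, 0.065],
    [0, 0, 0.009, 0, 0, 0, 0.065],
    [0, 0, 0, 0, 0, 0, 0.065],
  ],
  newtons=40,
)

```text
time: 14.2
ee_pos: [0.5693, 0.014, 0.0138]
tcp_rot: [180.0, -0.0, 82.3]
contact_force: [0.2, 0.6, 0.2]
width: 0.065
```

```bash
python3 - <<'E'
from h import *
o=get_obs(); print(o["time"],o["ee_pos"],o["tcp_rot"],o["contact_force"],o["width"])
moverow([0.571,0.0137,0.01],82)
c=capture("side"); cv2.imwrite("pics/s8.png",cv2.resize(c["color"][160:250,180:300,::-1],(720,540),interpolation=cv2.INTER_CUBIC))
E
```

```text
14.2 [0.5693 0.014  0.0138] [179.9979  -0.0051  82.2709] [0.1615 0.5852 0.2432] 0.06501072432080301
shift [-0.0001  0.0017  0.0038] rotvec [ 0.0021 -0.0051  0.2709]
```

View pics/s8.png

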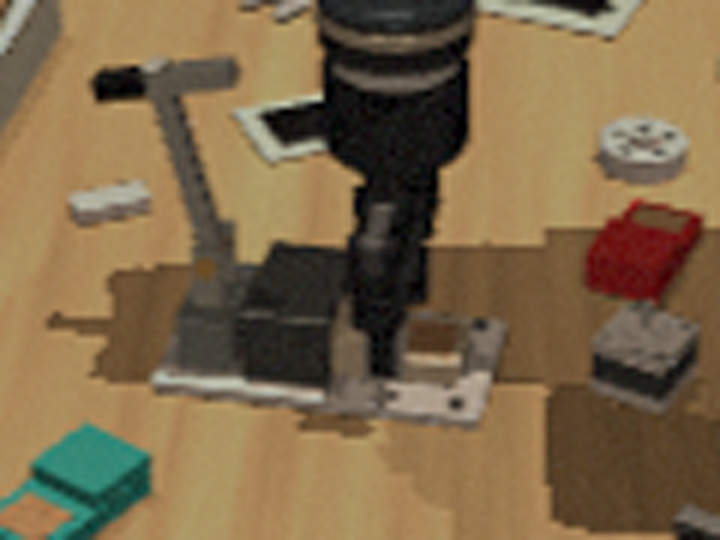

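arm_command(
  commands=[
    [0, 0.002, 0.002, 0, 0, 0, 0.065],
    [0, 0, 0, 0, 0, 0, 0.03],
    [0, 0, 0, 0, 0, 0, 0.03],
    [0, 0, 0, 0, 0, 0, 0.03],
    [0, 0, 0, 0, 0, 0, 0.03],
  ],
  newtons=40,
)

```text
time: 14.88
ee_pos: [0.5714, 0.0137, 0.0126]
tcp_rot: [179.9, -0.0, 82.3]
contact_force: [-1.5, -0.0, 5.9]
width: 0.0431
```

```bash
python3 - <<'E'
from h import *
o=get_obs(); print(o["time"],o["ee_pos"],o["tcp_rot"],o["contact_force"],o["moment"],o["width"])
E
```

```text
14.875 [0.5714 0.0137 0.0126] [179.9247  -0.0095  82.2701] [-1.4506 -0.0474  5.853 ] [-0.0701  0.1425 -0.0278] 0.04313187098443671
```

arm_command(
  commands=[
    [0, -0.004, 0, 0, 0, 0, 0.03],
    [0, -0.006, 0, 0, 0, 0, 0.03],
    [0, -0.006, 0, 0, 0, 0, 0.03],
    [0, -0.006, 0, 0, 0, 0, 0.03],
    [0, -0.006, 0, 0, 0, 0, 0.03],
    [0, 0, 0, 0, 0, 0, 0.03],
  ],
)

```text
time: 15.62
ee_pos: [0.5433, 0.0177, 0.0126]
tcp_rot: [179.9, -0.0, 82.3]
contact_force: [1.7, -0.1, 8.4]
width: 0.043
```

```bash
python3 - <<'E'
from h import *
o=get_obs(); print(o["time"],o["ee_pos"],o["tcp_rot"],o["contact_force"],o["moment"],o["width"])
c=capture("side"); cv2.imwrite("pics/s9.png",cv2.resize(c["color"][160:250,180:300,::-1],(720,540),interpolation=cv2.INTER_CUBIC))
c=snap("wrist","w9")
E
```

```text
15.625 [0.5433 0.0177 0.0126] [179.9111  -0.026   82.2827] [ 1.7154 -0.1371  8.4072] [-0.0628 -0.2168 -0.0481] 0.0430035151768821
```

View pics/s9.png

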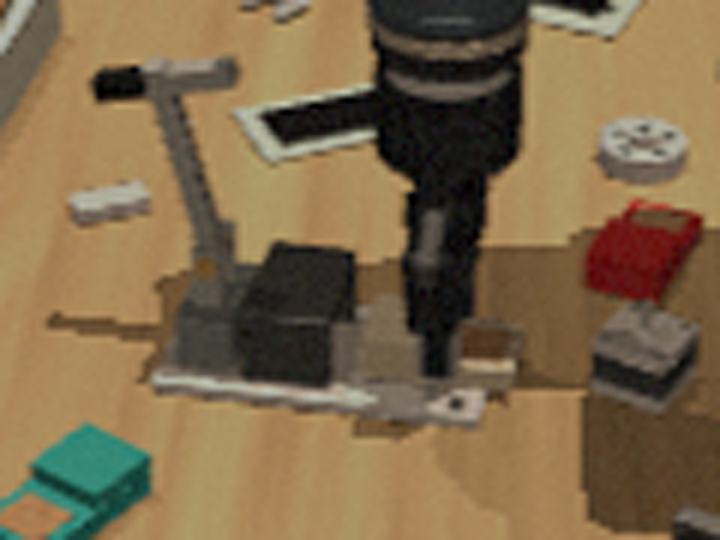

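View pics/w9.png

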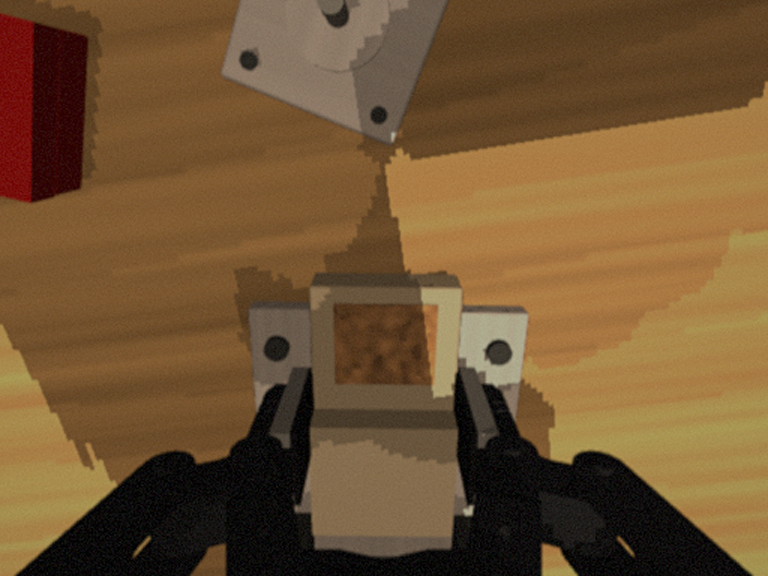

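Slid out 28 mm, gripped squarely. Lifting and measuring where the cassette sits in the tool.

```bash
python3 - <<'E'
from h import *
c=capture("wrist");o=get_obs();R=Ro.from_euler("xyz",o["tcp_rot"],degrees=True)
for n,p,z in [("front top",[(311,288),(460,288)],.022),("step foot",[(311,428),(456,428)],.022),("step top",[(311,411),(456,411)],.022),("rear top",[(313,536),(455,536)],.032),("step top as .032",[(311,428),(456,428)],.032)]:
    print(n,R.inv().apply(onplane(c,np.array(p)/1.5,z)-o["ee_pos"]))
E
```

```text
front top [[-0.0211 -0.0382 -0.0095]
 [ 0.0213 -0.0382 -0.0095]]
step foot [[-0.0232  0.0086 -0.0094]
 [ 0.0224  0.0085 -0.0094]]
step top [[-0.0229  0.0024 -0.0094]
 [ 0.0221  0.0023 -0.0094]]
rear top [[-0.0228  0.042  -0.0194]
 [ 0.0224  0.0419 -0.0194]]
step top as .032 [[-0.0215  0.0016 -0.0194]
 [ 0.0207  0.0015 -0.0194]]
```

arm_command(
  commands=[
    [0, 0, -0.02, 0, 0, 0, 0.03],
    [0, 0, -0.04, 0, 0, 0, 0.03],
    [0, 0, -0.05, 0, 0, 0, 0.03],
    [0, 0, -0.05, 0, 0, 0, 0.03],
    [0, 0, -0.05, 0, 0, 0, 0.03],
    [0, 0, 0, 0, 0, 0, 0.03],
  ],
)

```text
time: 16.52
ee_pos: [0.544, 0.0177, 0.225]
tcp_rot: [179.7, -0.1, 82.3]
contact_force: [-0.1, 0.6, -2.4]
width: 0.0429
```

```bash
python3 - <<'E'
from h import *
o=get_obs(); print(o["time"],o["ee_pos"],o["contact_force"],o["width"])
for n in ["scene","side","wrist"]:
    c=capture(n); 
    for m in masks_of("outline_cassette",n)[:2]: print(n,"rect",rectof(c,m["region"],0.004),m["conf"])
snap("wrist","w10")
moverow([.624,-.237,.2],115); moverow([.624,-.237,.2],25)
E
```

```text
16.525 [0.544  0.0177 0.225 ] [-0.133   0.5895 -2.4387] 0.0429295455085169
scene rect [ 625.4859 -237.2635  104.7027   64.8842   24.4236] 0.6
side rect [ 625.7147 -235.2188  107.3566   78.9498   24.4735] 0.71
wrist rect [ 622.9301 -240.7329  105.2596   67.7216   24.207 ] 0.82
shift [-0.2412  0.1152  0.0201] rotvec [ -0.157   -0.0268 -32.7249]
shift [-0.2412  0.1152  0.0201] rotvec [-0.1337  0.0947 57.2751]
```

View pics/w10.png

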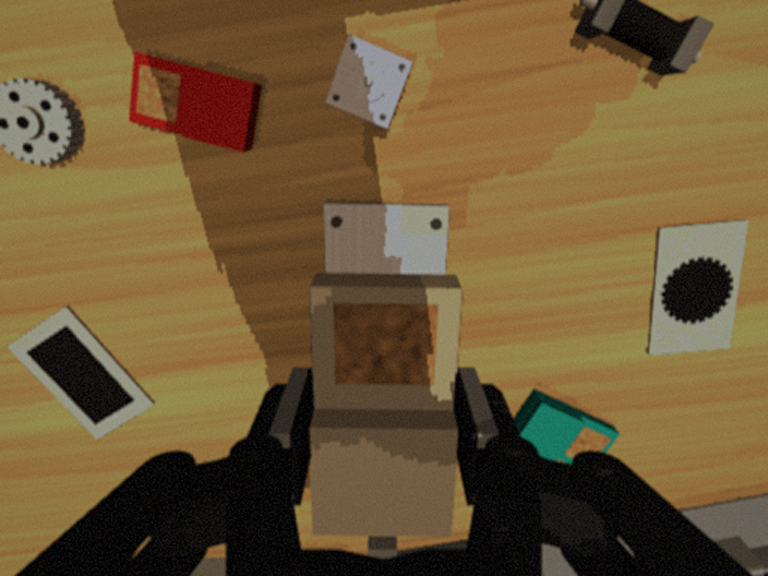

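```bash
python3 - <<'E'
from h import *
moverow([.506,-.291,.2],114.4)
E
```

```text
shift [-0.3106  0.0055  0.0205] rotvec [ -0.1571  -0.0259 -32.1249]
```

arm_command(
  commands=[
    [-0.05, 0.001, 0.003, 0, 0, 0, 0.03],
    [-0.052, 0.001, 0.003, 0, 0, 0, 0.03],
    [-0.052, 0.001, 0.003, 0, 0, 0, 0.03],
    [-0.052, 0.001, 0.003, 0, 0, 0, 0.03],
    [-0.052, 0.001, 0.003, 0, 0, 0, 0.03],
    [-0.052, 0.001, 0.003, 0, 0, -10.6, 0.03],
    [0, 0, 0, 0, 0, -10.6, 0.03],
    [0, 0, 0, 0, 0, -10.6, 0.03],
    [0, 0, 0, 0, 0, 0, 0.03],
    [0, 0, 0, 0, 0, 0, 0.03],
  ],
)

```text
time: 18.12
ee_pos: [0.5073, -0.2902, 0.2034]
tcp_rot: [-180.0, -0.0, 113.8]
contact_force: [0.5, -0.2, -1.1]
width: 0.0433
```

```bash
cat >> h.py <<'E'
def darkrect(c,mask,z,thr=70):
    """dark silhouette within a board mask, on plane z"""
    m=cv2.dilate(mask.astype(np.uint8),np.ones((3,3)));cs,_=cv2.findContours(m,cv2.RETR_EXTERNAL,cv2.CHAIN_APPROX_NONE)
    h=cv2.fillPoly(np.zeros_like(m),[cv2.convexHull(max(cs,key=cv2.contourArea))],1)
    h=cv2.erode(h,np.ones((5,5)))
    g=c["color"].max(2); d=(h>0)&(g<thr)
    d=cv2.morphologyEx(d.astype(np.uint8),cv2.MORPH_OPEN,np.ones((3,3)))
    n,l,s,_=cv2.connectedComponentsWithStats(d); i=1+np.argmax(s[1:,4]); l=(l==i)
    P=onplane(c,np.argwhere(l)[:,::-1],z)[:,:2]
    return rectof(c,l,z), P.mean(0)*1000, s[i]
E
python3 - <<'E'
from h import *
o=get_obs(); print(o["time"],o["ee_pos"],o["tcp_rot"],o["width"])
for n in ["wrist","scene","side"]:
    c=capture(n); 
    for m in masks_of("outline_cassette",n)[:1]: print(n,"rect",rectof(c,m["region"],0.004),m["conf"],darkrect(c,m["region"],.004))
snap("wrist","w11")
E
```

```text
18.125 [ 0.5073 -0.2902  0.2034] [-179.9747   -0.0412  113.8495] 0.043255341748330976
scene rect [ 625.3679 -237.51    104.1524   65.2226   24.5052] 0.98 (array([ 625.1795, -239.983 ,   74.0629,   37.4362,   27.3722]), array([ 625.5501, -240.1353]), array([174, 152,  21,  20, 237], dtype=int32))
side rect [ 624.5171 -235.3363  109.3418   79.9074   24.1499] 0.78 (array([ 625.8474, -241.827 ,   75.6965,   41.6943,   23.8201]), array([ 625.1977, -241.0978]), array([225, 175,  20,   9, 112], dtype=int32))
```

View pics/w11.png

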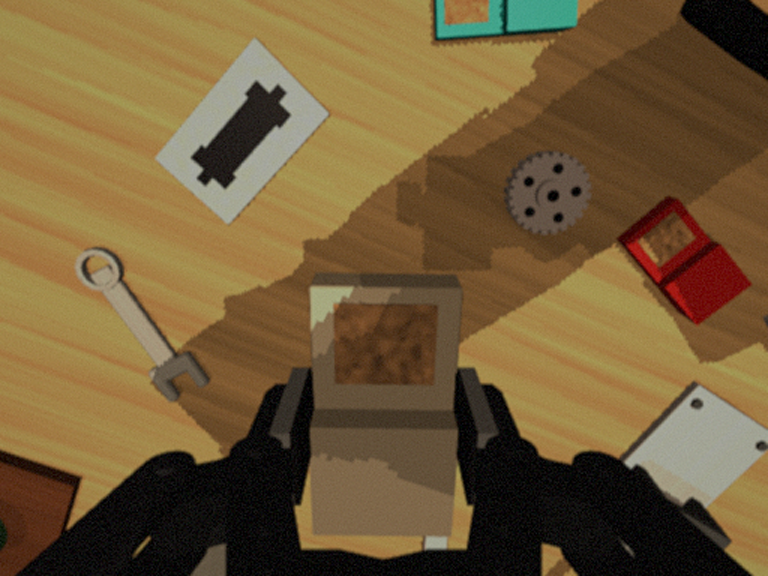

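arm_command(
  commands=[
    [0, 0.055, 0, 0, 0, 0, 0.03],
    [0, 0.055, 0, 0, 0, 0, 0.03],
    [0, 0.055, 0, 0, 0, -0.5, 0.03],
    [0, 0.055, 0, 0, 0, 0, 0.03],
    [0, 0, 0, 0, 0, 0, 0.03],
    [0, 0, 0, 0, 0, 0, 0.03],
  ],
)

```text
time: 19.23
ee_pos: [0.7078, -0.2001, 0.2031]
tcp_rot: [-179.9, -0.0, 114.6]
contact_force: [0.2, 0.1, -0.7]
width: 0.0432
```

```bash
python3 - <<'E'
from h import *
o=get_obs(); print(o["time"],o["ee_pos"],o["tcp_rot"],o["width"])
for n in ["wrist"]:
    c=capture(n); 
    for m in masks_of("outline_cassette",n)[:1]: print(n,"rect",rectof(c,m["region"],0.004),m["conf"],darkrect(c,m["region"],.004))
    for m in masks_of("outline_roller",n)[:1]: print(n,"rect",rectof(c,m["region"],0.004),m["conf"],darkrect(c,m["region"],.004))
snap("wrist","w12")
E
```

```text
19.225 [ 0.7078 -0.2001  0.2031] [-179.938    -0.0378  114.5882] 0.04319203800762371
wrist rect [ 623.4281 -242.5526  104.5268   66.0844   24.644 ] 0.56 (array([ 623.4374, -242.2404,   78.5186,   43.1048,   24.6389]), array([ 622.9464, -242.5122]), array([ 230,   21,   46,   88, 3817], dtype=int32))
```

View pics/w12.png

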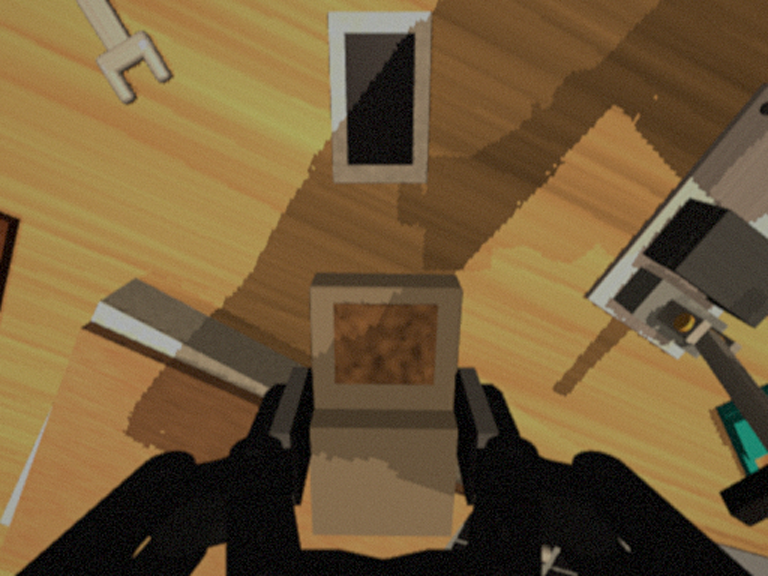

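```bash
python3 - <<'E'
from h import *
moverow([.6223,-.2426,.04],114.6)
E
```

```text
shift [-0.0025 -0.0946  0.1646] rotvec [ 0.024   0.0223 -0.1012]
```

arm_command(
  commands=[
    [-0.0005, -0.025, 0.025, 0, 0, 0, 0.03],
    [-0.001, -0.025, 0.04, 0, 0, 0, 0.03],
    [-0.001, -0.025, 0.04, 0, 0, 0, 0.03],
    [0, -0.0196, 0.04, 0, 0, 0, 0.03],
    [0, 0, 0.0195, 0, 0, 0, 0.03],
    [0, 0, 0, 0, 0, 0, 0.03],
    [0, 0, 0, 0, 0, 0, 0.03],
  ],
)

```text
time: 20.3
ee_pos: [0.6237, -0.2424, 0.0408]
tcp_rot: [179.9, 0.1, 114.5]
contact_force: [-0.3, -0.0, -1.0]
width: 0.0429
```

```bash
python3 - <<'E'
from h import *
o=get_obs(); print(o["time"],o["ee_pos"],o["tcp_rot"],o["width"])
snap("wrist","w13")
for n,(x,y) in {"scene":(184,162),"side":(234,180)}.items():
    c=capture(n); im=c["color"][y-30:y+30,x-40:x+40,::-1]
    cv2.imwrite(f"pics/{n}13.png",cv2.resize(im,(640,480),interpolation=cv2.INTER_CUBIC))
E
```

```text
20.3 [ 0.6237 -0.2424  0.0408] [179.9174   0.0791 114.5486] 0.042926229903236475
```

View pics/w13.png

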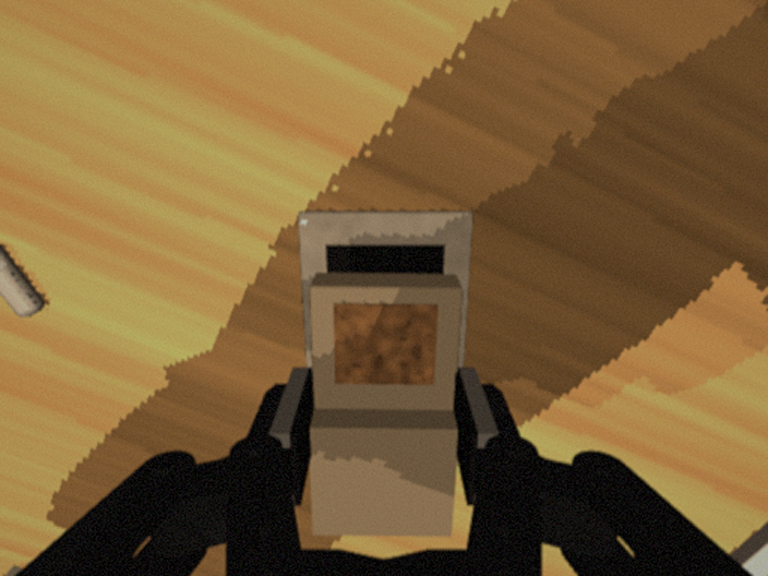

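View pics/side13.png

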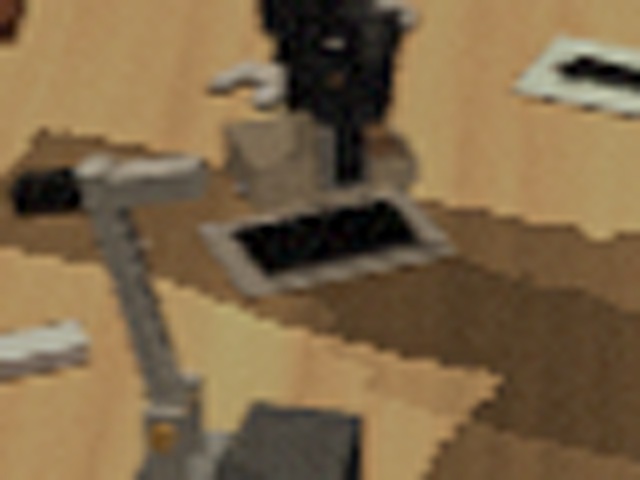

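```bash
python3 - <<'E'
from h import *
c=capture("wrist");o=get_obs();R=Ro.from_euler("xyz",o["tcp_rot"],degrees=True)
for p in [[(326,246),(444,246)],[(300,212),(471,211)],[(300,230),(470,228)]]:
    print(R.inv().apply(onplane(c,np.array(p)/1.5,.004)-o["ee_pos"]))
E
```

```text
[[-0.0217 -0.0388  0.0364]
 [ 0.0221 -0.0388  0.0364]]
[[-0.0307 -0.0515  0.0364]
 [ 0.0314 -0.0519  0.0363]]
[[-0.031  -0.0448  0.0364]
 [ 0.0314 -0.0456  0.0364]]
```

Outline centre and cassette agree within about 1 mm in the close view. Trim y by −0.8 mm, lower, release.

arm_command(
  commands=[
    [0.0003, -0.0008, 0.012, 0, 0, 0, 0.03],
    [0, 0, 0.01, 0, 0, 0, 0.03],
    [0, 0, 0.006, 0, 0, 0, 0.03],
    [0, 0, 0.0035, 0, 0, 0, 0.03],
    [0, 0, 0, 0, 0, 0, 0.03],
    [0, 0, 0, 0, 0, 0, 0.03],
  ],
)

```text
time: 21.25
ee_pos: [0.6217, -0.2417, 0.0086]
tcp_rot: [-180.0, -0.0, 114.6]
contact_force: [-4.2, 2.0, 9.3]
width: 0.0431
```

```bash
python3 - <<'E'
from h import *
o=get_obs(); print(o["time"],o["ee_pos"],o["tcp_rot"],o["contact_force"],o["width"])
E
```

```text
21.25 [ 0.6217 -0.2417  0.0086] [-179.9848   -0.0289  114.5802] [-4.214   2.0078  9.2895] 0.0430945335666959
```

```bash
python3 - <<'E'
from h import *
snap("wrist","w14")
E
```

```text
(no output)
```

View pics/w14.png

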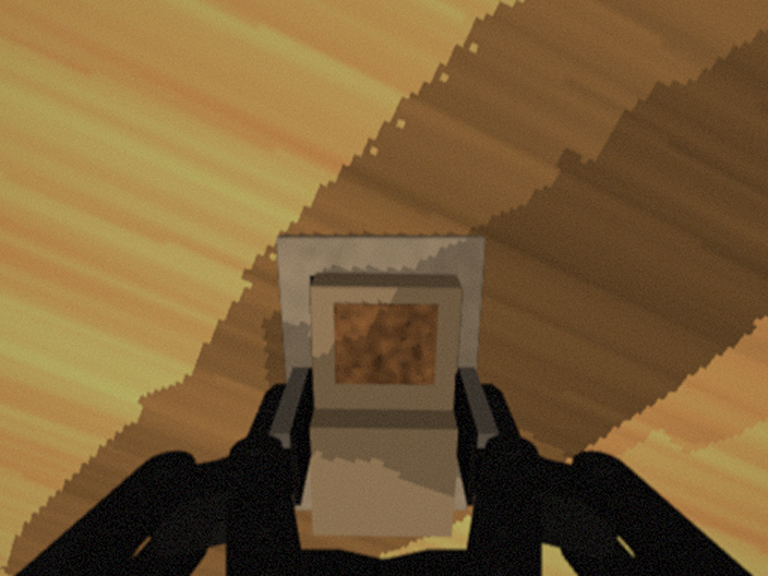

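```bash
python3 - <<'E'
from h import *
c=capture("wrist");o=get_obs();R=Ro.from_euler("xyz",o["tcp_rot"],degrees=True)
L=lambda p,z:R.inv().apply(onplane(c,np.array(p)/1.5,z)-o["ee_pos"])*1000
print(L([(278,237),(485,237)],.004)); print("cass top front",L([(311,287),(460,287)],.018)); print("cass foot",L([(311,275),(461,275)],.004)) 
print("rear top",L([(313,536),(455,536)],.028))
cv2.imwrite("pics/w14z.png",cv2.resize(c["color"][150:350,170:340,::-1],(680,800),interpolation=cv2.INTER_CUBIC)[:600])
E
```

```text
[[-32.2247 -49.8656   4.6079]
 [ 30.576  -49.9238   4.6407]]
cass top front [[-20.8136 -38.6853  -9.3903]
 [ 21.5291 -38.7233  -9.3682]]
cass foot [[-22.7748 -37.7719   4.6083]
 [ 23.9245 -37.8142   4.6327]]
rear top [[-22.5293  41.6339 -19.4211]
 [ 22.6149  41.601  -19.3975]]
```

View pics/w14z.png

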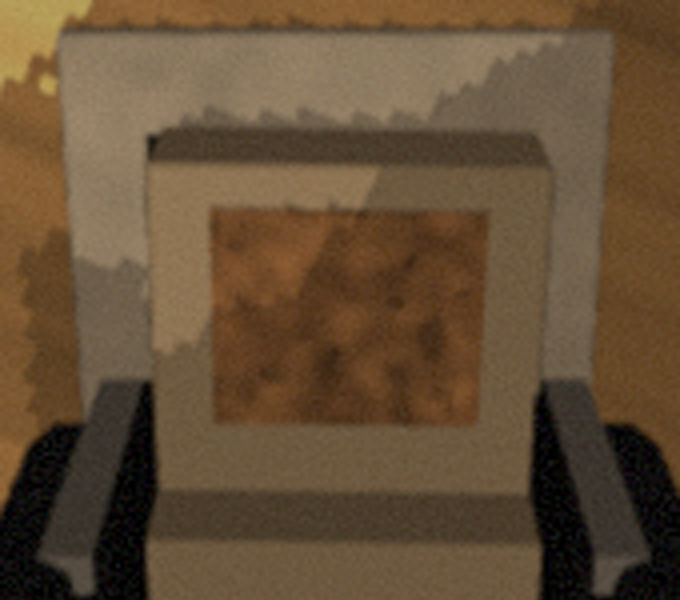

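Lengthwise spot on, but sideways +1.2 mm off (sliver of black at the left). Lift slightly, shift, lower.

arm_command(
  commands=[
    [0, 0, -0.003, 0, 0, 0, 0.03],
    [-0.0012, 0, 0, 0, 0, 0, 0.03],
    [0, 0, 0, 0, 0, 0, 0.03],
    [0, 0, 0.0025, 0, 0, 0, 0.03],
    [0, 0, 0, 0, 0, 0, 0.03],
  ],
)

```text
time: 21.98
ee_pos: [0.6228, -0.2431, 0.0086]
tcp_rot: [180.0, 0.0, 114.6]
contact_force: [-1.7, -0.7, 2.6]
width: 0.0431
```

```bash
python3 - <<'E'
from h import *
c=capture("wrist");o=get_obs();print(o["ee_pos"],o["contact_force"])
cv2.imwrite("pics/w15z.png",cv2.resize(c["color"][150:350,170:340,::-1],(680,800),interpolation=cv2.INTER_CUBIC)[:600])
E
```

```text
[ 0.6229 -0.2431  0.0087] [-0.8445  0.3468  4.2083]
```

View pics/w15z.png

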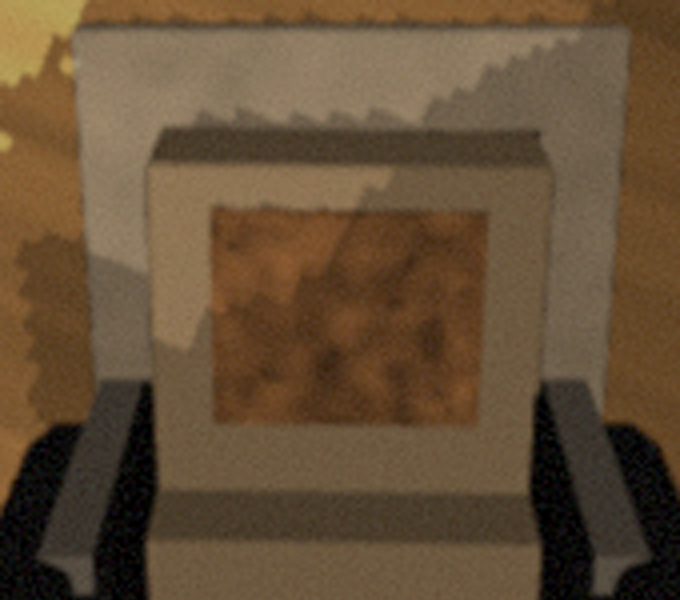

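Centred now (board mid u=352, cassette foot mid ≈352). Release and rise.

arm_command(
  commands=[
    [0, 0, 0, 0, 0, 0, 0.06],
    [0, 0, 0, 0, 0, 0, 0.065],
    [0, 0, -0.015, 0, 0, 0, 0.065],
    [0, 0, -0.04, 0, 0, 0, 0.065],
    [0, 0, -0.055, 0, 0, 0, 0.065],
    [0, 0.055, -0.04, 0, 0, 0, 0.065],
    [0, 0.04, 0, 0, 0, 0, 0.065],
    [0, 0, 0, 0, 0, 0, 0.065],
    [0, 0, 0, 0, 0, 0, 0.065],
  ],
)

```text
time: 23.15
ee_pos: [0.7046, -0.2054, 0.1552]
tcp_rot: [-180.0, -0.0, 114.6]
contact_force: [0.3, 0.1, -0.1]
width: 0.0648
```

```bash
python3 - <<'E'
from h import *
o=get_obs();print(o["time"],o["ee_pos"],o["tcp_rot"])
c=snap("wrist","w16")
cv2.imwrite("pics/w16z.png",cv2.resize(c["color"][0:150,180:330,::-1],(600,600),interpolation=cv2.INTER_CUBIC))
E
```

```text
23.15 [ 0.7046 -0.2054  0.1552] [-179.9627   -0.0183  114.5914]
```

View pics/w16.png

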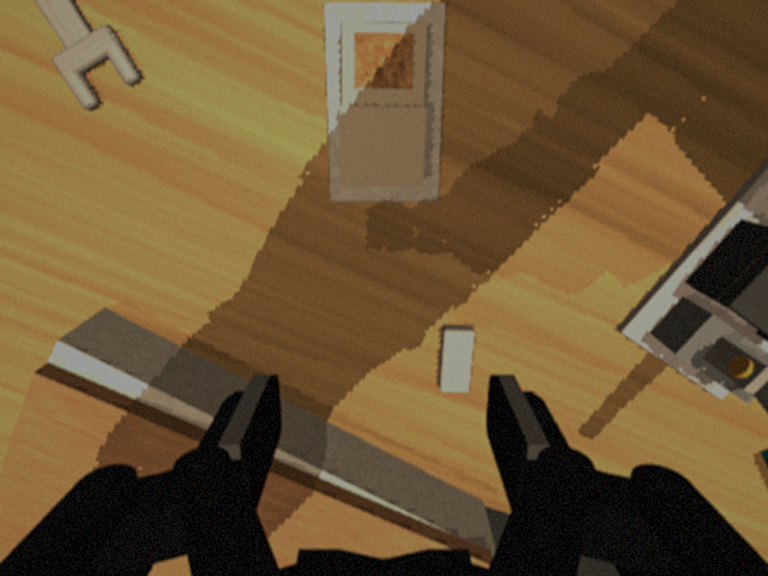

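Cassette is on its outline, with even white margins. Next is the gear.

```bash
python3 - <<'E'
from h import *
moverow([.467,-.095,.2],160)
E
```

```text
shift [ 0.1993 -0.1698 -0.0446] rotvec [ -0.0282  -0.0411 -45.4408]
```

arm_command(
  commands=[
    [0.04, -0.034, -0.009, 0, 0, 0, 0.075],
    [0.04, -0.034, -0.009, 0, 0, 0, 0.075],
    [0.04, -0.034, -0.009, 0, 0, 0, 0.075],
    [0.04, -0.034, -0.009, 0, 0, 0, 0.075],
    [0.04, -0.034, -0.009, 0, 0, -10.5, 0.075],
    [0, 0, 0, 0, 0, -10.5, 0.075],
    [0, 0, 0, 0, 0, -10.5, 0.075],
    [0, 0, 0, 0, 0, -10.5, 0.075],
    [0, 0, 0, 0, 0, -3.4, 0.075],
    [0, 0, 0, 0, 0, 0, 0.075],
    [0, 0, 0, 0, 0, 0, 0.075],
  ],
)

```text
time: 24.58
ee_pos: [0.4668, -0.0945, 0.2002]
tcp_rot: [180.0, 0.0, 159.9]
contact_force: [0.0, -0.4, -0.7]
width: 0.0748
```

```bash
python3 - <<'E'
from h import *
o=get_obs();print(o["time"],o["ee_pos"],o["tcp_rot"])
c=snap("wrist","w17")
for m in masks_of("gear_center","wrist")[:2]:
    ys,xs=np.nonzero(m["region"]); print(m["conf"],rectof(c,m["region"],.016),xs.min()*1.5,xs.max()*1.5,ys.min()*1.5,ys.max()*1.5)
E
```

```text
24.575 [ 0.4668 -0.0945  0.2002] [179.9979   0.0064 159.8554]
0.82 [ 430.2531 -205.5825   53.1213   52.3869   -5.0674] 333.0 420.0 9.0 106.5
```

View pics/w17.png

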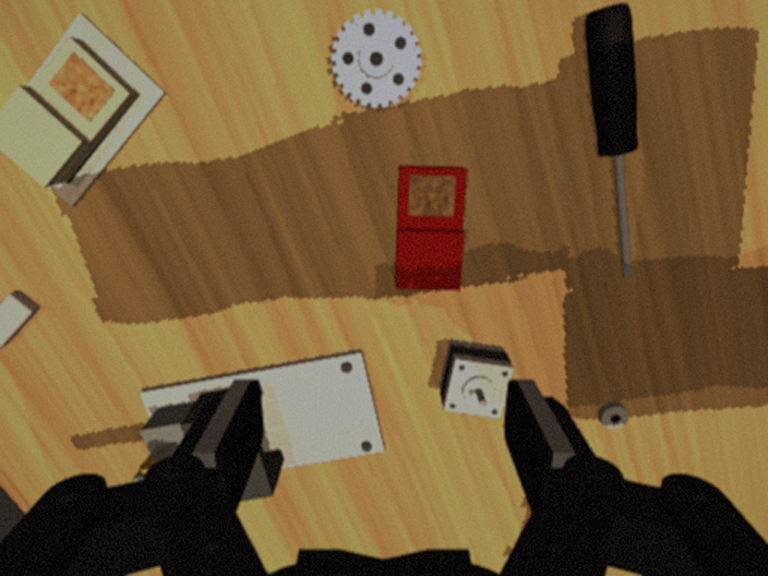

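```bash
python3 - <<'E'
from h import *
moverow([.444,-.166,.12],160)
E
```

```text
shift [-0.003  -0.0752  0.0801] rotvec [ 0.0026 -0.0035 -0.0995]
```

arm_command(
  commands=[
    [-0.001, -0.025, 0.027, 0, 0, 0, 0.07],
    [-0.001, -0.025, 0.027, 0, 0, 0, 0.07],
    [-0.001, -0.025, 0.027, 0, 0, 0, 0.07],
    [0, 0, 0, 0, 0, 0, 0.07],
    [0, 0, 0, 0, 0, 0, 0.07],
  ],
)

```text
time: 25.3
ee_pos: [0.4448, -0.1655, 0.1196]
tcp_rot: [180.0, 0.0, 159.9]
contact_force: [0.0, -0.1, 1.3]
width: 0.0699
```

```bash
python3 - <<'E'
from h import *
o=get_obs();print(o["time"],o["ee_pos"],o["tcp_rot"])
c=snap("wrist","w18")
for m in masks_of("gear_center","wrist")[:2]:
    ys,xs=np.nonzero(m["region"]); print(m["conf"],rectof(c,m["region"],.016),rectof(c,m["region"],.012),xs.min()*1.5,xs.max()*1.5,ys.min()*1.5,ys.max()*1.5)
E
```

```text
25.3 [ 0.4448 -0.1655  0.1196] [179.9807   0.0244 159.936 ]
0.83 [ 430.7998 -205.427    53.5511   53.1074  -63.5449] [ 431.0499 -204.7747   54.4193   53.9685  -63.5449] 328.5 436.5 147.0 258.0
```

View pics/w18.png

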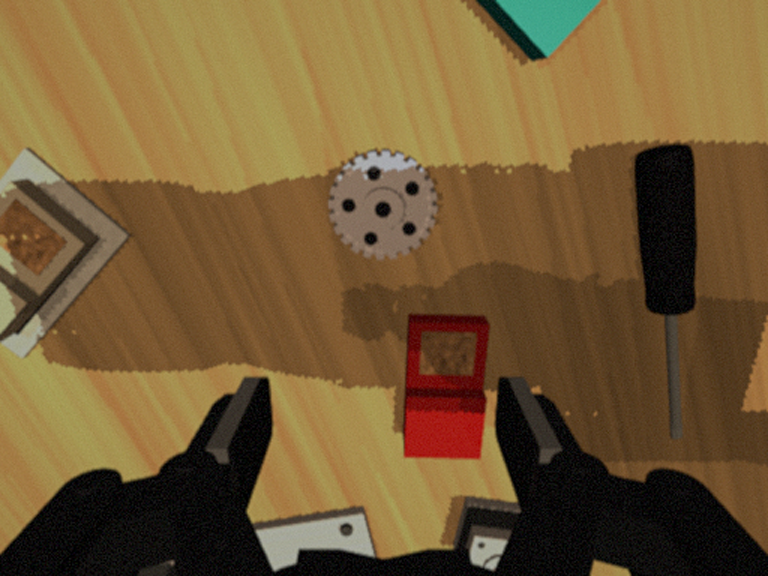

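```bash
python3 - <<'E'
from h import *
moverow([.431,-.205,.004],160)
E
```

```text
shift [-0.     -0.0421  0.116 ] rotvec [0.0134 0.0836 0.0003]
```

arm_command(
  commands=[
    [0, -0.025, 0.02, 0, 0, 0, 0.07],
    [0, -0.0171, 0.03, 0, 0, 0, 0.07],
    [0, 0, 0.03, 0, 0, 0, 0.07],
    [0, 0, 0.022, 0, 0, 0, 0.07],
    [0, 0, 0.0135, 0, 0, 0, 0.07],
    [0, 0, 0, 0, 0, 0, 0.07],
    [0, 0, 0, 0, 0, 0, 0.04],
    [0, 0, 0, 0, 0, 0, 0.04],
    [0, 0, 0, 0, 0, 0, 0.04],
    [0, 0, 0, 0, 0, 0, 0.04],
  ],
  newtons=30,
)

```text
time: 26.65
ee_pos: [0.4308, -0.2054, 0.0048]
tcp_rot: [180.0, 0.1, 160.0]
contact_force: [-0.4, 2.2, 6.0]
width: 0.0484
```

```bash
python3 - <<'E'
from h import *
o=get_obs();print(o["time"],o["ee_pos"],o["tcp_rot"],o["contact_force"],o["width"])
c=snap("wrist","w19")
E
```

```text
26.65 [ 0.4308 -0.2054  0.0048] [179.9854   0.1144 159.9825] [-0.3986  2.2282  6.0185] 0.04843749584690451
```

View pics/w19.png

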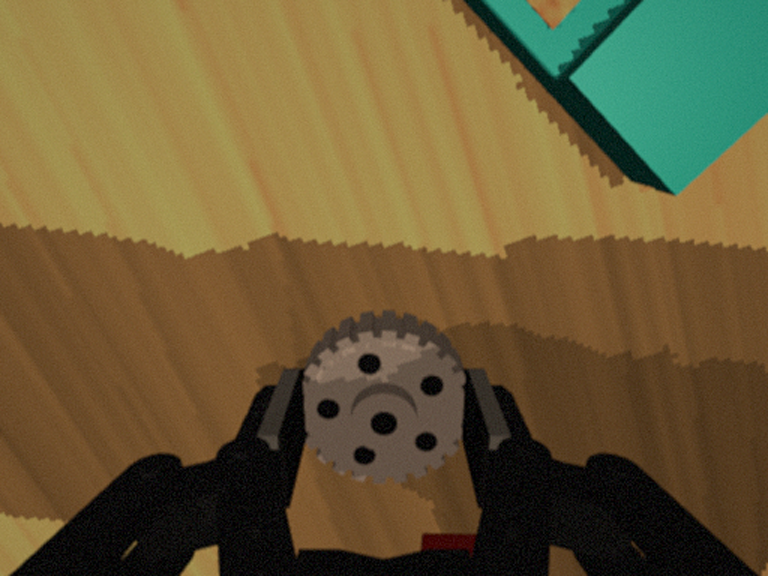

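```bash
python3 - <<'E'
from h import *
c=capture("wrist");o=get_obs();R=Ro.from_euler("xyz",o["tcp_rot"],degrees=True)
L=lambda p,z:R.inv().apply(onplane(c,np.array(p)/1.5,z)-o["ee_pos"])*1000
print("hub hole",L([(383.5,423)],.022)); print("face front/rear",L([(383,335),(385,482)],.016))
print("5 holes mean",L([(369,363),(432,385),(426,441),(365,456),(328,408)],.016).mean(0))
E
```

```text
hub hole [[  0.3522   0.9836 -17.2561]]
face front/rear [[  0.1842 -24.734  -11.2624]
 [  0.8782  27.4672 -11.2502]]
5 holes mean [  0.5139   0.9724 -11.2564]
```

arm_command(
  commands=[
    [0, 0, -0.02, 0, 0, 0, 0.04],
    [0, 0, -0.05, 0, 0, 0, 0.04],
    [0, 0, -0.06, 0, 0, 0, 0.04],
    [0, 0, -0.06, 0, 0, 0, 0.04],
    [0, 0, 0, 0, 0, 0, 0.04],
  ],
)

```text
time: 27.38
ee_pos: [0.4324, -0.2064, 0.1988]
tcp_rot: [-180.0, 0.5, 160.0]
contact_force: [0.2, -0.1, -1.3]
width: 0.0481
```

```bash
python3 - <<'E'
from h import *
o=get_obs();print(o["time"],o["ee_pos"],o["tcp_rot"],o["contact_force"],o["width"])
for y in (90,120): moverow([.614+.1,.248,.19],y)
E
```

```text
27.375 [ 0.4324 -0.2064  0.1988] [-179.9502    0.5288  159.9744] [ 0.1887 -0.14   -1.3257] 0.04811470287984405
shift [-0.1089  0.5233  0.0093] rotvec [ 0.2795  0.4918 69.9736]
shift [-0.1089  0.5233  0.0093] rotvec [ 0.1367  0.5246 39.9739]
```

arm_command(
  commands=[
    [-0.0096, 0.0518, 0, 0, 0, 0, 0.04],
    [-0.0096, 0.0518, 0, 0, 0, 0, 0.04],
    [-0.0096, 0.0518, 0, 0, 0, 0, 0.04],
    [-0.0096, 0.0518, 0, 0, 0, 0, 0.04],
    [-0.0096, 0.0518, 0, 0, 0, 0, 0.04],
    [-0.0096, 0.0518, 0, 0, 0, 0, 0.04],
    [-0.0096, 0.0518, 0, 0, 0, 0, 0.04],
    [-0.0096, 0.0518, 0, 0, 0, 0, 0.04],
    [-0.0096, 0.0518, 0, 0, 0, 0, 0.04],
    [-0.0096, 0.0518, 0, 0, 0, 10, 0.04],
    [0, 0, 0, 0, 0, 10, 0.04],
    [0, 0, 0, 0, 0, 10, 0.04],
    [0, 0, 0, 0, 0, 10, 0.04],
    [0, 0, 0, 0, 0, 10, 0.04],
    [0, 0, 0, 0, 0, 10, 0.04],
    [0, 0, 0, 0, 0, 10, 0.04],
    [0, 0, 0, 0, 0, 0, 0.04],
    [0, 0, 0, 0, 0, 0, 0.04],
  ],
)

```text
time: 29.62
ee_pos: [0.6974, 0.2485, 0.1931]
tcp_rot: [-180.0, 0.0, 90.2]
contact_force: [-0.5, 0.4, -0.7]
width: 0.0483
```

```bash
python3 - <<'E'
from h import *
o=get_obs();print(o["time"],o["ee_pos"],o["tcp_rot"],o["width"])
c=snap("wrist","w20")
for m in masks_of("outline_gear","wrist")[:2]:
    print(m["conf"],rectof(c,m["region"],.004),darkrect(c,m["region"],.004))
E
```

```text
29.625 [0.6974 0.2485 0.1931] [-179.9646    0.0048   90.1943] 0.04828666092149509
0.93 [615.1742 248.1567 104.8123  64.6239  -1.6326] (array([615.861 , 247.0909,  49.8563,  48.8264,  28.2833]), array([615.9421, 247.4014]), array([ 230,   51,   52,   57, 2123], dtype=int32))
```

View pics/w20.png

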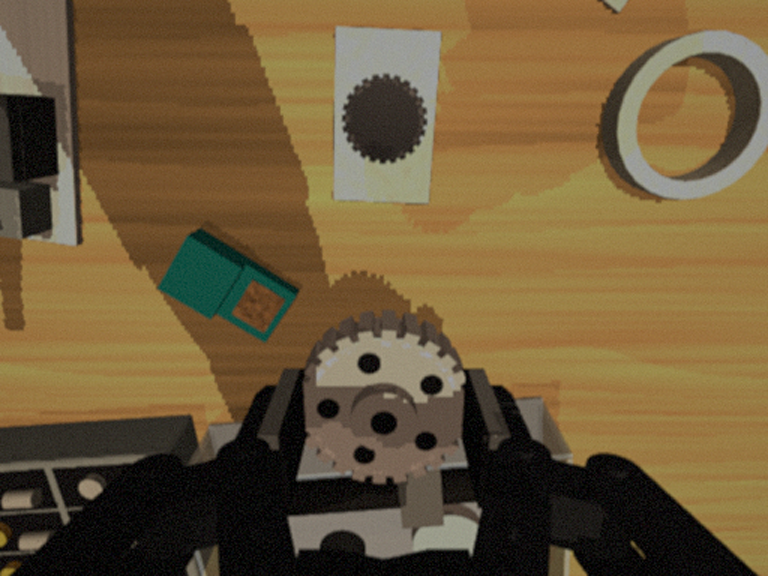

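```bash
python3 - <<'E'
from h import *
moverow([.6145,.2473,.045],90)
E
```

```text
shift [-0.0011 -0.083   0.1484] rotvec [-0.0144 -0.0005  0.1206]
```

arm_command(
  commands=[
    [-0.0011, -0.0207, 0.037, 0, 0, 0, 0.04],
    [0, -0.0207, 0.037, 0, 0, 0, 0.04],
    [0, -0.0207, 0.037, 0, 0, 0, 0.04],
    [0, -0.0208, 0.037, 0, 0, 0, 0.04],
    [0, 0, 0, 0, 0, 0, 0.04],
    [0, 0, 0, 0, 0, 0, 0.04],
    [0, 0, 0, 0, 0, 0, 0.04],
  ],
)

```text
time: 30.6
ee_pos: [0.6168, 0.248, 0.0475]
tcp_rot: [179.8, -0.1, 90.0]
contact_force: [-0.7, 0.5, -0.9]
width: 0.0486
```

```bash
python3 - <<'E'
from h import *
o=get_obs();print(o["time"],o["ee_pos"],o["tcp_rot"],o["width"])
c=snap("wrist","w21")
E
```

```text
30.6 [0.6168 0.248  0.0475] [179.8025  -0.0822  89.9759] 0.04855771288207611
```

View pics/w21.png

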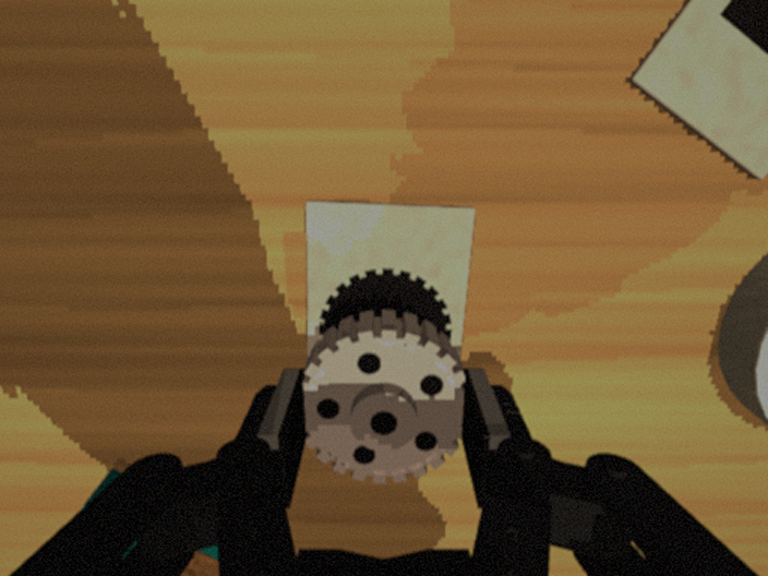

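```bash
python3 - <<'E'
from h import *
from scipy.optimize import least_squares
c=capture("wrist");o=get_obs();print(o["ee_pos"]);R=Ro.from_euler("xyz",o["tcp_rot"],degrees=True)
L=lambda p,z:R.inv().apply(onplane(c,np.array(p)/1.5,z)-o["ee_pos"])*1000
print("board front",L([(306,202),(475,209)],.004), "world",onplane(c,np.array([(306,202),(475,209)])/1.5,.004))
g=c["color"].max(2); 
d=((g<45)).astype(np.uint8); d[:,:205]=0; d[:,310:]=0; d[:170]=0; d[205:]=0
n,l,s,_=cv2.connectedComponentsWithStats(d); i=1+np.argmax(s[1:,4]); print(s[i]*1.5)
k=[]
for u in range(s[i][0]+3,s[i][0]+s[i][2]-3):
    v=np.nonzero(l[:,u]==i)[0].min(); k.append((u,v-.5))
P=L(np.array(k)*1.5,.004)[:,:2]
f=least_squares(lambda q:np.hypot(*(P-q[:2]).T)-q[2],[0,0,26]); print("free",f.x)
f=least_squares(lambda q:np.hypot(*(P-q[:2]).T)-26.3,[0,0]); print("r26.3",f.x)
E
```

```text
[0.6162 0.2478 0.0469]
board front [[-29.2478 -53.5148  42.7806]
 [ 34.0424 -50.9483  42.8522]] world [[0.5627 0.2186 0.004 ]
 [0.5653 0.2819 0.004 ]]
[ 328.5  271.5  117.    36.  1851. ]
free [ 0.2933 -0.3016 25.4653]
r26.3 [0.263 0.639]
```

arm_command(
  commands=[
    [0.0003, 0.0008, 0.012, 0, 0, 0, 0.04],
    [0, 0, 0.012, 0, 0, 0, 0.04],
    [0, 0, 0.006, 0, 0, 0, 0.04],
    [0, 0, 0, 0, 0, 0, 0.04],
    [0, 0, 0, 0, 0, 0, 0.04],
    [0, 0, 0.005, 0, 0, 0, 0.04],
    [0, 0, 0, 0, 0, 0, 0.04],
    [0, 0, 0, 0, 0, 0, 0.04],
  ],
)

```text
time: 31.7
ee_pos: [0.6155, 0.2478, 0.0106]
tcp_rot: [-180.0, -0.0, 90.0]
contact_force: [-0.9, -0.2, -0.6]
width: 0.0482
```

```bash
python3 - <<'E'
from h import *
c=capture("wrist");o=get_obs();print(o["time"],o["ee_pos"],o["tcp_rot"],o["contact_force"],o["width"])
cv2.imwrite("pics/w22z.png",cv2.resize(c["color"][150:350,170:340,::-1],(680,800),interpolation=cv2.INTER_CUBIC)[:600])
E
```

```text
31.75 [0.6155 0.2478 0.0107] [179.995   -0.0081  89.9727] [ 0.4107 -0.1589 -0.2936] 0.048597355316207916
```

View pics/w22z.png

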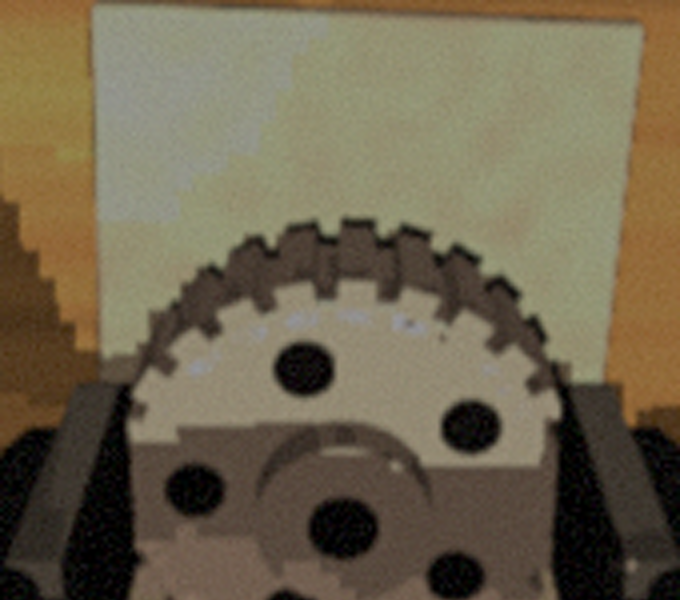

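arm_command(
  commands=[
    [0.0005, 0, 0, 0, 0, 0, 0.04],
    [0, 0, 0.0018, 0, 0, 0, 0.04],
    [0, 0, 0, 0, 0, 0, 0.04],
    [0, 0, 0, 0, 0, 0, 0.06],
    [0, 0, 0, 0, 0, 0, 0.07],
    [0, 0, -0.015, 0, 0, 0, 0.07],
    [0, 0, -0.05, 0, 0, 0, 0.07],
    [0, 0.045, -0.055, 0, 0, 0, 0.07],
    [0, 0.035, -0.05, 0, 0, 0, 0.07],
    [0, 0, 0, 0, 0, 0, 0.07],
    [0, 0, 0, 0, 0, 0, 0.07],
  ],
)

```text
time: 33.12
ee_pos: [0.6897, 0.2481, 0.1722]
tcp_rot: [-180.0, -0.0, 90.0]
contact_force: [-0.3, -0.1, -0.5]
width: 0.07
```

```bash
python3 - <<'E'
from h import *
c=snap("wrist","w23");o=get_obs();print(o["time"],o["ee_pos"],o["tcp_rot"],o["contact_force"],o["width"])
cv2.imwrite("pics/w23z.png",cv2.resize(c["color"][0:150,180:330,::-1],(600,600),interpolation=cv2.INTER_CUBIC))
E
```

```text
33.175 [0.6889 0.248  0.1713] [-179.8836    0.0341   89.9779] [-0.014  -0.1668 -0.3142] 0.06982736793517792
```

View pics/w23z.png

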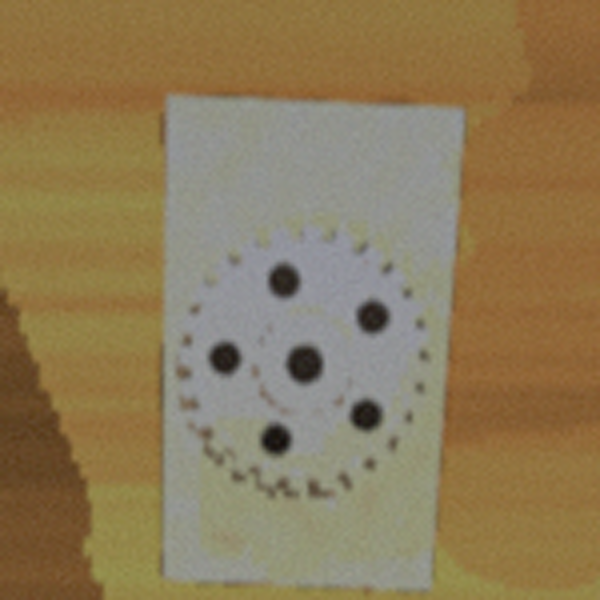

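```bash
python3 - <<'E'
from h import *
c=capture("wrist")
f=lambda p:(180+p[0]/4,p[1]/4)
b=onplane(c,[f(p) for p in [(167,95),(464,107),(433,590),(163,580)]],.004);print(b.mean(0))
print(onplane(c,[f((304,364))],.026),onplane(c,[f(p) for p in [(284,280),(372,317),(367,414),(276,440),(225,358)]],.020).mean(0))
for m in masks_of("motor_center","wrist"): print("motor",m["conf"],rectof(c,m["region"],.034))
moverow([.437+.1,.022,.2],90)
E
```

```text
[0.6148 0.2483 0.004 ]
[[0.6155 0.2478 0.026 ]] [0.6155 0.2479 0.02  ]
motor 0.33 [554.4269 368.1334  21.7185   8.6523 -89.9799]
shift [-0.2261 -0.1517 -0.0285] rotvec [-0.1566  0.0496 -0.0073]
```

```bash
python3 - <<'E'
from h import *
moverow([.516,-.021,.2],61.3)
E
```

```text
shift [-0.2691 -0.1727 -0.0284] rotvec [-0.1409  0.0877 28.6927]
```

arm_command(
  commands=[
    [-0.0448, -0.0288, -0.0048, 0, 0, 0, 0.065],
    [-0.0448, -0.0288, -0.0048, 0, 0, 0, 0.065],
    [-0.0448, -0.0288, -0.0048, 0, 0, 0, 0.065],
    [-0.0448, -0.0288, -0.0048, 0, 0, 0, 0.065],
    [-0.0448, -0.0288, -0.0048, 0, 0, 0, 0.065],
    [-0.0448, -0.0288, -0.0048, 0, 0, 9.6, 0.065],
    [0, 0, 0, 0, 0, 9.6, 0.065],
    [0, 0, 0, 0, 0, 9.6, 0.065],
    [0, 0, 0, 0, 0, 0, 0.065],
    [0, 0, 0, 0, 0, 0, 0.065],
  ],
)

```text
time: 34.52
ee_pos: [0.5166, -0.0202, 0.2005]
tcp_rot: [-179.9, 0.0, 61.4]
contact_force: [-0.5, 0.3, 0.6]
width: 0.0651
```

```bash
python3 - <<'E'
from h import *
c=snap("wrist","w24");o=get_obs();print(o["time"],o["ee_pos"],o["tcp_rot"],o["contact_force"],o["width"])
for m in masks_of("motor_center","wrist"): print("motor",m["conf"],rectof(c,m["region"],.034))
E
```

```text
34.575 [ 0.5168 -0.0202  0.2006] [-179.957     0.0155   61.3786] [ 0.074   0.4167 -0.712 ] 0.06532604698184347
motor 0.95 [437.7068  21.2945  42.9384  42.8495  61.4694]
```

View pics/w24.png

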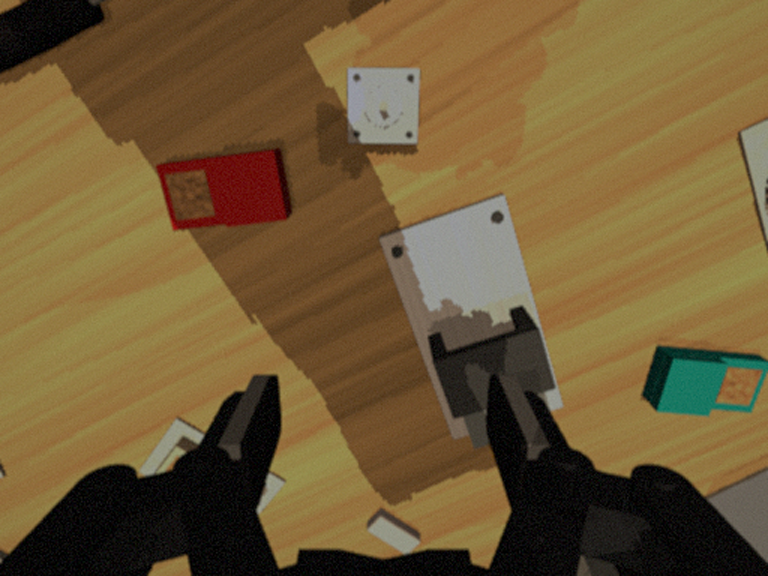

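```bash
python3 - <<'E'
from h import *
moverow([.4377,.0213,.006],61.4)
E
```

```text
shift [-0.0015 -0.0893  0.1947] rotvec [-0.0346  0.0099 -0.0655]
```

arm_command(
  commands=[
    [-0.0015, -0.03, 0.02, 0, 0, 0, 0.065],
    [0, -0.03, 0.03, 0, 0, 0, 0.065],
    [0, -0.0293, 0.035, 0, 0, 0, 0.065],
    [0, 0, 0.04, 0, 0, 0, 0.065],
    [0, 0, 0.04, 0, 0, 0, 0.065],
    [0, 0, 0.02, 0, 0, 0, 0.065],
    [0, 0, 0.0095, 0, 0, 0, 0.065],
    [0, 0, 0, 0, 0, 0, 0.065],
    [0, 0, 0, 0, 0, 0, 0.03],
    [0, 0, 0, 0, 0, 0, 0.03],
    [0, 0, 0, 0, 0, 0, 0.03],
    [0, 0, 0, 0, 0, 0, 0.03],
  ],
  newtons=50,
)

```text
time: 36.12
ee_pos: [0.439, 0.0214, 0.0075]
tcp_rot: [179.9, -0.1, 61.2]
contact_force: [-0.5, 1.1, 6.8]
width: 0.041
```

```bash
python3 - <<'E'
from h import *
c=snap("wrist","w25");o=get_obs();print(o["time"],o["ee_pos"],o["tcp_rot"],o["contact_force"],o["width"])
E
```

```text
36.175 [0.439  0.0214 0.0075] [179.9115  -0.0695  61.1867] [-1.9226 -0.1018  6.0755] 0.04120308019345967
```

View pics/w25.png

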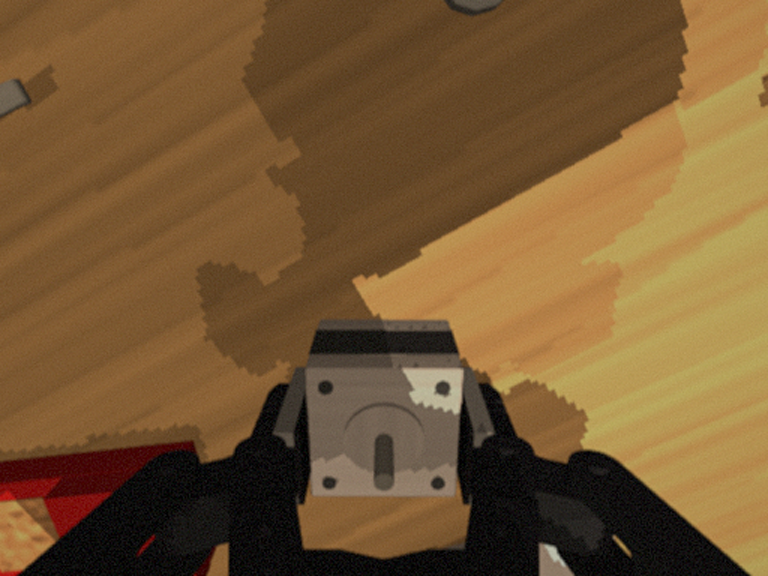

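```bash
python3 - <<'E'
from h import *
c=capture("wrist");o=get_obs();R=Ro.from_euler("xyz",o["tcp_rot"],degrees=True)
L=lambda p,z:R.inv().apply(onplane(c,np.array(p)/1.5,z)-o["ee_pos"])*1000
print("top",L([(308,367),(464,367),(456,496),(313,496)],.034)); print("foot",L([(319,321),(450,321)],.0))
E
```

```text
top [[-20.3165 -21.9531 -26.5817]
 [ 20.6042 -21.9898 -26.5318]
 [ 20.569   20.01   -26.4654]
 [-20.9112  20.0452 -26.516 ]]
foot [[-21.6613 -20.5313   7.419 ]
 [ 21.2697 -20.5704   7.4713]]
```

arm_command(
  commands=[
    [0, 0, -0.02, 0, 0, 0, 0.03],
    [0, 0, -0.05, 0, 0, 0, 0.03],
    [0, 0, -0.06, 0, 0, 0, 0.03],
    [0, 0, -0.06, 0, 0, 0, 0.03],
    [0, 0, 0, 0, 0, 0, 0.03],
  ],
)

```text
time: 36.85
ee_pos: [0.4406, 0.0214, 0.201]
tcp_rot: [179.6, -0.3, 61.2]
contact_force: [0.5, -0.4, -3.2]
width: 0.0413
```

```bash
python3 - <<'E'
from h import *
o=get_obs();print(o["time"],o["ee_pos"],o["tcp_rot"],o["contact_force"],o["width"])
for n in ("scene","side"):
    c=capture(n)
    for m in masks_of("outline_motor",n)[:1]: print(n,rectof(c,m["region"],.004),darkrect(c,m["region"],.004))
for y in (58,148): 
  a=np.radians(y); moverow([.495+.11*np.sin(a),.391-.11*np.cos(a),.2],y)
E
```

```text
36.85 [0.4406 0.0214 0.201 ] [179.5865  -0.2592  61.1802] [ 0.4997 -0.4161 -3.156 ] 0.04125298673731613
scene [425.2781 194.0043  81.8936  34.932   59.1902] (array([426.5053, 186.348 ,  40.7471,  22.3714,  53.8469]), array([424.4616, 186.4533]), array([315, 232,   9,  14, 106], dtype=int32))
side [496.5828 390.8169 104.6661  66.1066 -33.3963] (array([496.2975, 389.3384,  39.4124,  39.2282, -31.9989]), array([496.4452, 389.7072]), array([260, 304,  19,  15, 196], dtype=int32))
shift [ 0.3458 -0.0178 -0.0052] rotvec [-0.1184  0.071   3.1778]
shift [ 0.4617 -0.1215 -0.0051] rotvec [ -0.1476  -0.037  -86.8222]
```

arm_command(
  commands=[
    [0.0495, -0.0025, 0, 0, 0, 0, 0.03],
    [0.0495, -0.0025, 0, 0, 0, 0, 0.03],
    [0.0495, -0.0025, 0, 0, 0, 0, 0.03],
    [0.0495, -0.0025, 0, 0, 0, 0, 0.03],
    [0.0495, -0.0025, 0, 0, 0, 0, 0.03],
    [0.0495, -0.0025, 0, 0, 0, 0, 0.03],
    [0.0495, -0.0025, 0, 0, 0, 3.1, 0.03],
    [0, 0, 0, 0, 0, 0, 0.03],
    [0, 0, 0, 0, 0, 0, 0.03],
    [0, 0, 0, 0, 0, 0, 0.03],
  ],
)

```text
time: 38.3
ee_pos: [0.5894, 0.3322, 0.1959]
tcp_rot: [-180.0, 0.1, 58.0]
contact_force: [-0.2, 0.2, -1.8]
width: 0.0411
```

```bash
python3 - <<'E'
from h import *
c=snap("wrist","w26");o=get_obs();print(o["time"],o["ee_pos"],o["tcp_rot"],o["contact_force"],o["width"])
for m in masks_of("outline_motor","wrist")[:1]: print(rectof(c,m["region"],.004),darkrect(c,m["region"],.004))
E
```

```text
38.35 [0.5895 0.3322 0.1964] [-179.98      0.0351   58.0337] [-0.3706  0.0164 -1.7756] 0.04086954495408602
[499.4261 384.6578  90.4982  64.8108 -33.4034] (array([494.4087, 388.1724,  40.6344,  40.2743, -33.2098]), array([493.8529, 388.2244]), array([ 232,   22,   44,   49, 2076], dtype=int32))
```

View pics/w26.png

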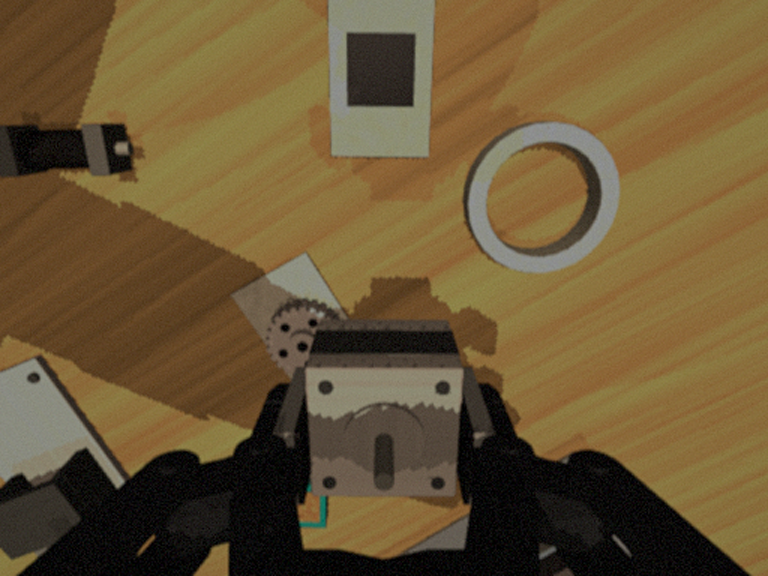

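```bash
python3 - <<'E'
from h import *
moverow([.4942,.3882,.045],56.8)
E
```

```text
shift [-0.0031 -0.1106  0.1517] rotvec [-0.0068  0.0054  1.2242]
```

arm_command(
  commands=[
    [-0.0031, -0.0276, 0.025, 0, 0, 0, 0.03],
    [0, -0.0276, 0.035, 0, 0, 0, 0.03],
    [0, -0.0277, 0.045, 0, 0, 0, 0.03],
    [0, -0.0277, 0.045, 0, 0, 1.2, 0.03],
    [0, 0, 0, 0, 0, 0, 0.03],
    [0, 0, 0, 0, 0, 0, 0.03],
    [0, 0, 0, 0, 0, 0, 0.03],
    [0, 0, 0, 0, 0, 0, 0.03],
  ],
)

```text
time: 39.4
ee_pos: [0.4956, 0.3892, 0.0477]
tcp_rot: [180.0, -0.1, 56.8]
contact_force: [-0.3, -0.6, -2.7]
width: 0.041
```

```bash
python3 - <<'E'
from h import *
c=snap("wrist","w27");o=get_obs();print(o["time"],o["ee_pos"],o["tcp_rot"],o["contact_force"],o["width"])
E
```

```text
39.45 [0.4953 0.3891 0.0474] [179.9735  -0.0931  56.8312] [ 0.6633 -0.1094 -3.0234] 0.04136804797648343
```

View pics/w27.png

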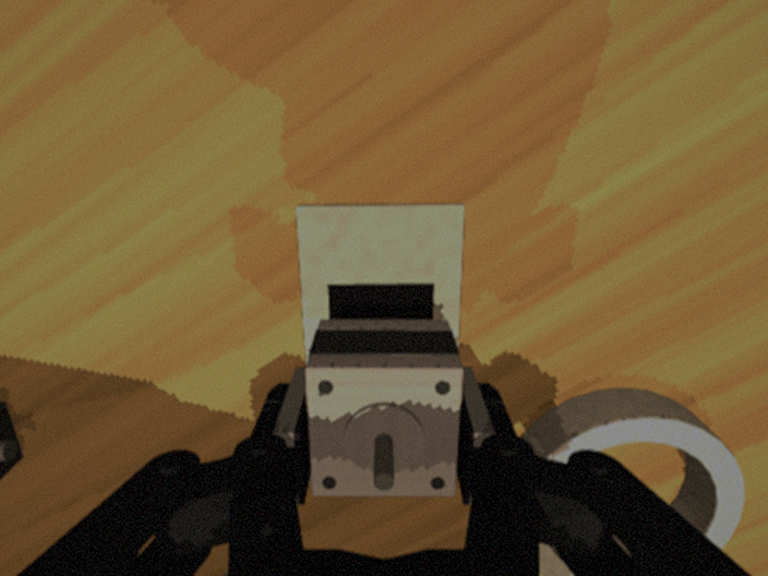

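```bash
python3 - <<'E'
from h import *
c=capture("wrist");o=get_obs();print(o["ee_pos"]);R=Ro.from_euler("xyz",o["tcp_rot"],degrees=True)
L=lambda p,z:R.inv().apply(onplane(c,np.array(p)/1.5,z)-o["ee_pos"])*1000
print(L([(329,284),(433,284)],.004),L([(297,205),(465,206)],.004))
t=R.inv().apply(np.array([.4942,.3882,.0449])-o["ee_pos"]);print("cmd rel",t*1000)
E
```

```text
[0.4951 0.3891 0.0472]
[[-21.9148 -20.8225  43.138 ]
 [ 19.229  -20.8498  43.1879]] [[-32.8221 -52.1219  43.1151]
 [ 30.195  -51.7936  43.1917]]
cmd rel [-1.244  -0.2525  2.2694]
```

arm_command(
  commands=[
    [0, 0, 0.012, 0, 0, 0, 0.03],
    [0, 0, 0.012, 0, 0, 0, 0.03],
    [0, 0, 0.006, 0, 0, 0, 0.03],
    [0, 0, 0, 0, 0, 0, 0.03],
    [0, 0, 0, 0, 0, 0, 0.03],
    [0, 0, 0, 0, 0, 0, 0.03],
  ],
)

```text
time: 40.25
ee_pos: [0.4946, 0.3894, 0.0169]
tcp_rot: [180.0, -0.0, 56.9]
contact_force: [-0.3, -0.0, -2.5]
width: 0.041
```

```bash
python3 - <<'E'
from h import *
c=capture("wrist");o=get_obs();print(o["time"],o["ee_pos"],o["tcp_rot"],o["contact_force"],o["width"])
cv2.imwrite("pics/w28z.png",cv2.resize(c["color"][150:350,170:340,::-1],(680,800),interpolation=cv2.INTER_CUBIC)[:600])
E
```

```text
40.3 [0.4946 0.3893 0.0168] [179.9943  -0.0384  56.8778] [ 0.1804 -0.3833 -1.913 ] 0.04106217877754042
```

View pics/w28z.png

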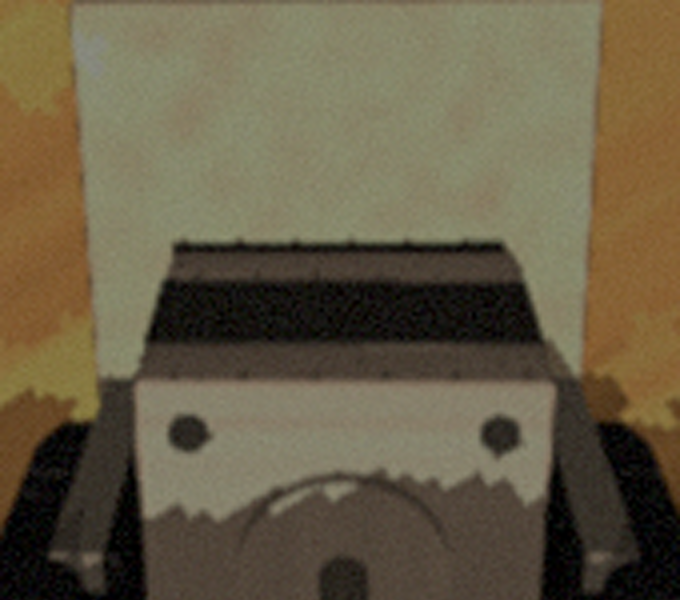

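arm_command(
  commands=[
    [-0.0009, 0, 0, 0, 0, 0, 0.03],
    [0, 0, 0.002, 0, 0, 0, 0.03],
    [0, 0, 0.002, 0, 0, 0, 0.03],
    [0, 0, 0, 0, 0, 0, 0.03],
    [0, 0, 0, 0, 0, 0, 0.03],
  ],
)

```text
time: 40.92
ee_pos: [0.4939, 0.3884, 0.0124]
tcp_rot: [-180.0, 0.0, 56.9]
contact_force: [-0.4, 0.1, -2.8]
width: 0.0415
```

```bash
python3 - <<'E'
from h import *
c=capture("wrist");o=get_obs();print(o["time"],o["ee_pos"],o["tcp_rot"],o["contact_force"],o["width"])
cv2.imwrite("pics/w29z.png",cv2.resize(c["color"][150:350,170:340,::-1],(680,800),interpolation=cv2.INTER_CUBIC)[:600])
E
```

```text
40.975 [0.4939 0.3884 0.0125] [-179.9977   -0.0071   56.8748] [ 0.1112  0.2712 -3.083 ] 0.041089893194397105
```

View pics/w29z.png

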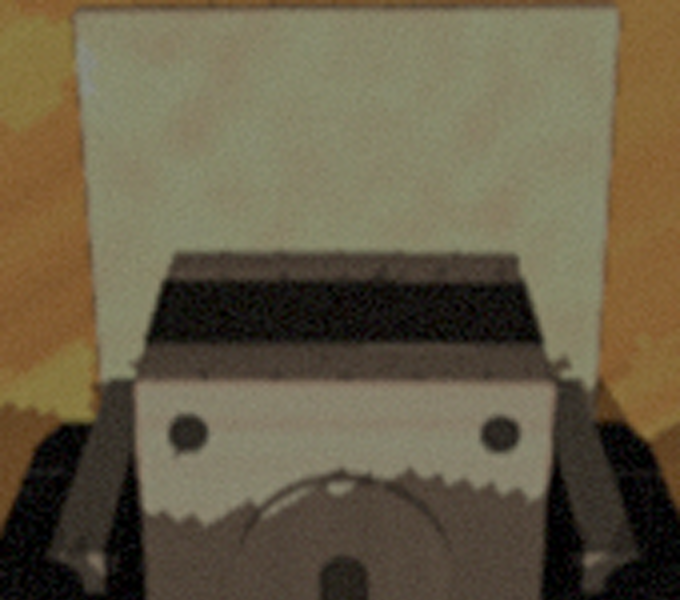

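arm_command(
  commands=[
    [0, 0, 0.0012, 0, 0, 0, 0.03],
    [0, 0, 0, 0, 0, 0, 0.03],
    [0, 0, 0, 0, 0, 0, 0.05],
    [0, 0, 0, 0, 0, 0, 0.065],
    [0, 0, -0.015, 0, 0, 0, 0.065],
    [0, 0, -0.045, 0, 0, 0, 0.065],
    [0, 0.03, -0.055, 0, 0, 0, 0.065],
    [0, 0.04, -0.04, 0, 0, 0, 0.065],
    [0, 0.02, 0, 0, 0, 0, 0.065],
    [0, 0, 0, 0, 0, 0, 0.065],
    [0, 0, 0, 0, 0, 0, 0.065],
  ],
)

```text
time: 42.35
ee_pos: [0.5681, 0.3392, 0.1651]
tcp_rot: [-179.9, 0.1, 56.9]
contact_force: [-1.1, 0.3, -0.1]
width: 0.0652
```

```bash
python3 - <<'E'
from h import *
c=snap("wrist","w30");o=get_obs();print(o["time"],o["ee_pos"],o["tcp_rot"],o["contact_force"],o["width"])
for m in masks_of("outline_motor","wrist")[:1]: print(rectof(c,m["region"],.004))
for m in masks_of("motor_center","wrist")[:1]: print(rectof(c,m["region"],.038))
for m in masks_of("roller_center","wrist")[:1]: print("roller",m["conf"],rectof(c,m["region"],.025))
E
```

```text
42.4 [0.568  0.3394 0.1651] [-179.9243    0.1076   56.9125] [-0.6765 -0.3439  0.1486] 0.06510379082130646
[492.7608 388.2454  42.6654  42.2508  55.8751]
roller 0.88 [433.7561 204.9718  75.081   33.0541  57.8404]
```

View pics/w30.png

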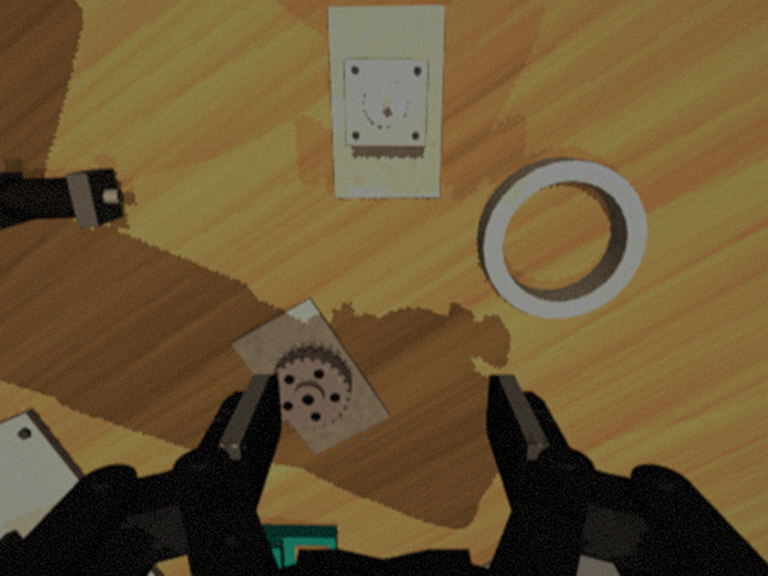

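```bash
python3 - <<'E'
from h import *
c=capture("wrist");o=get_obs()
print(onplane(c,np.array([(329,6),(445,6),(440,198),(336,198)])/1.5,.004).mean(0),onplane(c,np.array([(346,58),(428,58),(425,146),(346,146)])/1.5,.038).mean(0))
# roller: axis ~59 deg; jaw axis yaw 149
for y in (149,):
    a=np.radians(y); moverow([.427+.08*np.sin(a),.192-.08*np.cos(a),.2],y)
E
```

```text
[0.4953 0.389  0.004 ] [0.4934 0.3892 0.038 ]
shift [-0.121  -0.0409 -0.0342] rotvec [ -0.0562   0.0084 -92.0736]
```

arm_command(
  commands=[
    [-0.04, -0.0137, -0.011, 0, 0, -10.5, 0.065],
    [0, 0, 0, 0, 0, -10.5, 0.065],
    [0, 0, 0, 0, 0, -10.5, 0.065],
    [0, 0, 0, 0, 0, -10.5, 0.065],
    [0, 0, 0, 0, 0, -10.5, 0.065],
    [0, 0, 0, 0, 0, -10.5, 0.065],
    [0, 0, 0, 0, 0, -10.5, 0.065],
    [0, 0, 0, 0, 0, -10.5, 0.065],
    [0, 0, 0, 0, 0, -8.2, 0.065],
    [0, 0, 0, 0, 0, 0, 0.065],
    [0, 0, 0, 0, 0, 0, 0.065],
  ],
)

```text
time: 43.98
ee_pos: [0.5357, 0.3134, 0.1771]
tcp_rot: [-180.0, -0.0, 148.9]
contact_force: [-0.0, 1.1, 0.7]
width: 0.0651
```

```bash
python3 - <<'E'
from h import *
c=snap("wrist","w31");o=get_obs();print(o["time"],o["ee_pos"],o["tcp_rot"],o["contact_force"],o["width"])
for m in masks_of("roller_center","wrist")[:1]: print("roller",m["conf"],rectof(c,m["region"],.025))
E
```

```text
44.025 [0.5357 0.3133 0.1771] [179.9991  -0.0049 148.9407] [ 0.9487 -0.2085  0.3407] 0.06498517995213854
roller 0.74 [443.4443 219.5295  31.3084  27.2052 -31.0242]
```

View pics/w31.png

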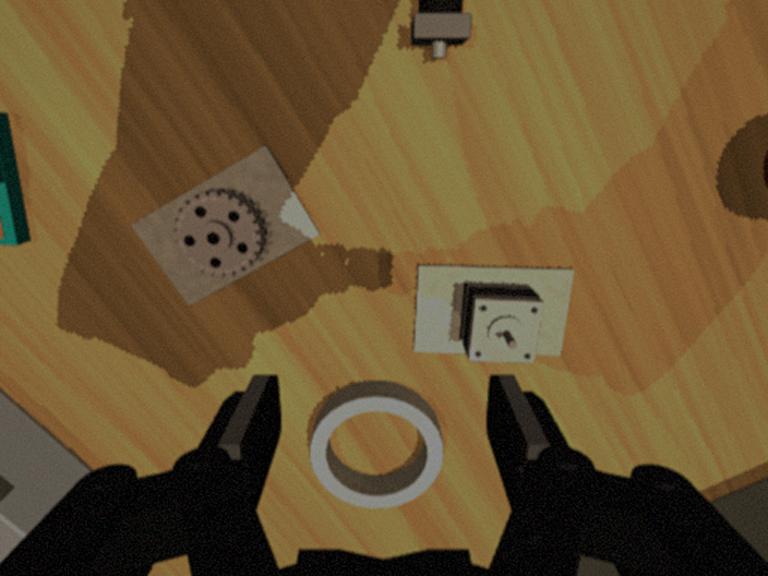

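```bash
python3 - <<'E'
from h import *
moverow([.463,.25,.19],149.2)
E
```

```text
shift [ 0.0297 -0.0918 -0.0129] rotvec [ 0.0005 -0.0067 -0.2326]
```

arm_command(
  commands=[
    [0.015, -0.046, -0.0065, 0, 0, 0, 0.06],
    [0.015, -0.046, -0.0065, 0, 0, 0, 0.06],
    [0, 0, 0, 0, 0, 0, 0.06],
    [0, 0, 0, 0, 0, 0, 0.06],
  ],
)

```text
time: 44.58
ee_pos: [0.4634, 0.2501, 0.1906]
tcp_rot: [179.9, 0.0, 149.0]
contact_force: [-0.2, 0.3, 0.0]
width: 0.0593
```

```bash
python3 - <<'E'
from h import *
c=snap("wrist","w32");o=get_obs();print(o["time"],o["ee_pos"],o["tcp_rot"],o["contact_force"],o["width"])
for m in masks_of("roller_center","wrist")[:1]: print("roller",m["conf"],rectof(c,m["region"],.025))
E
```

```text
44.625 [0.4636 0.2503 0.1903] [179.94     0.0227 149.0393] [ 0.6606  0.7949 -0.1543] 0.05980711642249608
roller 0.72 [427.625  194.2303  81.2211  29.7033  58.2564]
```

View pics/w32.png

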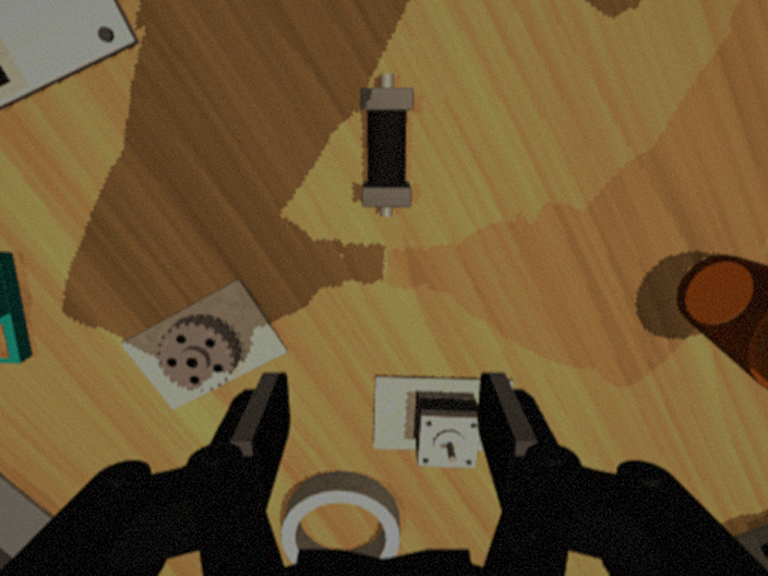

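```bash
python3 - <<'E'
from h import *
c=capture("wrist")
P=onplane(c,np.array([(387.5,74),(387,216)])/1.5,.017);print(P,P.mean(0),np.degrees(np.arctan2(*(P[0]-P[1])[[1,0]])),np.linalg.norm(P[0]-P[1]))
Q=onplane(c,np.array([(361,88),(414,88),(412,207),(363,207)])/1.5,.030);print(Q.mean(0)); d=(Q[0]+Q[1]-Q[2]-Q[3])/2;print(np.degrees(np.arctan2(d[1],d[0])),np.linalg.norm(d))
moverow([.4277,.1925,.008],148.9)
E
```

```text
[[0.4062 0.1597 0.017 ]
 [0.4493 0.2316 0.017 ]] [0.4278 0.1956 0.017 ] -120.94242805806242 0.08382592737040727
[0.4278 0.1957 0.03  ]
-120.7236339670557 0.06753359276019333
shift [ 0.001  -0.068   0.1819] rotvec [ 0.0055 -0.0055  0.1685]
```

arm_command(
  commands=[
    [0.0013, -0.0327, 0.025, 0, 0, 0, 0.055],
    [0.0013, -0.0327, 0.03, 0, 0, 0, 0.055],
    [0, 0, 0.05, 0, 0, 0, 0.055],
    [0, 0, 0.04, 0, 0, 0, 0.055],
    [0, 0, 0.025, 0, 0, 0, 0.055],
    [0, 0, 0.013, 0, 0, 0, 0.055],
    [0, 0, 0.004, 0, 0, 0, 0.055],
    [0, 0, 0, 0, 0, 0, 0.055],
    [0, 0, 0, 0, 0, 0, 0.01],
    [0, 0, 0, 0, 0, 0, 0.01],
    [0, 0, 0, 0, 0, 0, 0.01],
    [0, 0, 0, 0, 0, 0, 0.01],
  ],
  newtons=35,
)

```text
time: 46.22
ee_pos: [0.4275, 0.1952, 0.004]
tcp_rot: [179.9, 0.0, 149.1]
contact_force: [-0.7, 0.3, 3.9]
width: 0.0225
```

```bash
python3 - <<'E'
from h import *
c=snap("wrist","w33");o=get_obs();print(o["time"],o["ee_pos"],o["tcp_rot"],o["contact_force"],o["moment"],o["width"])
E
```

```text
46.275 [0.4275 0.1952 0.004 ] [179.9184   0.0412 149.0738] [-0.4242 -0.3684  5.0868] [-0.0272  0.1996  0.0322] 0.022714837703547854
```

View pics/w33.png

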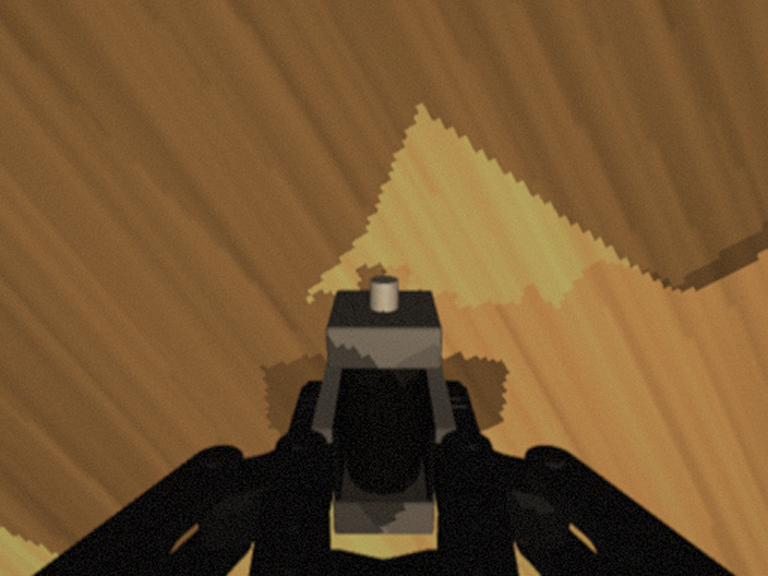

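```bash
python3 - <<'E'
from h import *
c=capture("wrist");o=get_obs();R=Ro.from_euler("xyz",o["tcp_rot"],degrees=True)
L=lambda p,z:R.inv().apply(onplane(c,np.array(p)/1.5,z)-o["ee_pos"])*1000
print("top f",L([(327,327),(441,327)],.03),"top r",L([(333,533),(436,533)],.03)); print("foot",L([(337,291),(433,291)],.0)); print("stub top",L([(384,277)],.019))
E
```

```text
top f [[-14.2731 -33.7479 -26.0486]
 [ 14.8932 -33.7804 -26.0703]] top r [[-14.901   33.6668 -25.9548]
 [ 16.0306  33.6269 -25.9778]]
foot [[-14.3532 -32.8249   3.9528]
 [ 15.728  -32.8576   3.9304]]
stub top [[  0.3182 -43.6397 -15.0731]]
```

arm_command(
  commands=[
    [0, 0, -0.02, 0, 0, 0, 0.01],
    [0, 0, -0.05, 0, 0, 0, 0.01],
    [0, 0, -0.06, 0, 0, 0, 0.01],
    [0, 0, -0.06, 0, 0, 0, 0.01],
    [0, 0, 0, 0, 0, 0, 0.01],
  ],
)

```text
time: 46.95
ee_pos: [0.4292, 0.196, 0.1979]
tcp_rot: [179.6, 0.3, 149.1]
contact_force: [0.5, 0.5, -1.6]
width: 0.0227
```

```bash
python3 - <<'E'
from h import *
c=capture("wrist");o=get_obs();print(o["time"],o["ee_pos"],o["tcp_rot"],o["contact_force"],o["width"])
for n in ("scene","side"):
    c=capture(n)
    for m in masks_of("outline_roller",n)[:1]: print(n,rectof(c,m["region"],.004),darkrect(c,m["region"],.004))
for y in (60,): 
  a=np.radians(y); moverow([.4815+.13*np.sin(a),-.3985-.13*np.cos(a),.2],y)
E
```

```text
47.0 [0.4281 0.1954 0.1954] [179.7698   0.1493 149.073 ] [-0.2716  0.0044 -1.8115] 0.022972879264143584
scene [ 481.7721 -400.2595  105.1204   68.0646  -20.2898] (array([ 484.9679, -403.2612,   61.458 ,   16.065 ,  -20.5943]), array([ 484.6787, -403.2933]), array([190, 106,  19,   6,  71], dtype=int32))
side [ 484.1271 -400.587    99.7529   67.6789  -14.0013] (array([ 457.2823, -390.2668,   17.5763,    8.065 ,   89.0265]), array([ 457.2999, -390.2535]), array([278, 160,   3,   3,   9], dtype=int32))
shift [-0.4822 -0.4782 -0.008 ] rotvec [-0.1611  0.0219 89.0729]
```

```bash
python3 - <<'E'
from h import *
moverow([.581,-.445,.2],65)
E
```

```text
shift [-0.4615 -0.4691 -0.0079] rotvec [-0.16    0.0147 84.0729]
```

arm_command(
  commands=[
    [-0.0385, -0.0391, -0.0006, 0, 0, 0, 0.01],
    [-0.0385, -0.0391, -0.0006, 0, 0, 0, 0.01],
    [-0.0385, -0.0391, -0.0006, 0, 0, 0, 0.01],
    [-0.0385, -0.0391, -0.0006, 0, 0, 0, 0.01],
    [-0.0385, -0.0391, -0.0006, 0, 0, 0, 0.01],
    [-0.0385, -0.0391, -0.0006, 0, 0, 0, 0.01],
    [-0.0385, -0.0391, -0.0006, 0, 0, 0, 0.01],
    [-0.0385, -0.0391, -0.0006, 0, 0, 0, 0.01],
    [-0.0385, -0.0391, -0.0006, 0, 0, 0, 0.01],
    [-0.0385, -0.0391, -0.0006, 0, 0, 0, 0.01],
    [-0.0385, -0.0391, -0.0006, 0, 0, 0, 0.01],
    [-0.0385, -0.0391, -0.0006, 0, 0, 10.5, 0.01],
    [0, 0, 0, 0, 0, 10.5, 0.01],
    [0, 0, 0, 0, 0, 10.5, 0.01],
    [0, 0, 0, 0, 0, 10.5, 0.01],
    [0, 0, 0, 0, 0, 10.5, 0.01],
    [0, 0, 0, 0, 0, 10.5, 0.01],
    [0, 0, 0, 0, 0, 10.5, 0.01],
    [0, 0, 0, 0, 0, 10.5, 0.01],
    [0, 0, 0, 0, 0, 0, 0.01],
  ],
)

```text
time: 49.7
ee_pos: [0.5818, -0.4447, 0.1984]
tcp_rot: [-179.8, -0.0, 65.1]
contact_force: [-0.3, -0.8, -1.0]
width: 0.0227
```

```bash
python3 - <<'E'
from h import *
c=snap("wrist","w34");o=get_obs();print(o["time"],o["ee_pos"],o["tcp_rot"],o["contact_force"],o["width"])
for m in masks_of("outline_roller","wrist")[:1]: print(m["conf"],rectof(c,m["region"],.004),darkrect(c,m["region"],.004))
E
```

```text
49.75 [ 0.5819 -0.4447  0.1986] [-179.8588   -0.0366   65.3086] [-0.1534  0.0985 -1.7408] 0.02276287240859057
0.55 [ 484.3997 -407.3406   95.3618   64.0311  -21.0402] (array([ 484.8958, -406.5628,   74.6772,   29.3831,  -22.1921]), array([ 484.8248, -406.873 ]), array([ 232,   10,   35,   87, 1827], dtype=int32))
```

View pics/w34.png

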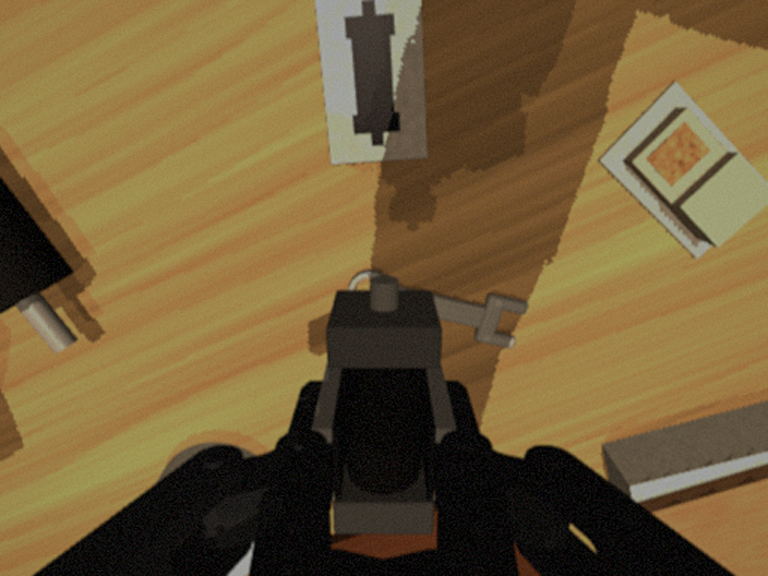

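```bash
python3 - <<'E'
from h import *
c=capture("wrist");o=get_obs();print(o["ee_pos"])
L=lambda p:onplane(c,np.array(p)/1.5,.004)[:,:2]
B=L([(345,17),(394,14),(400,131),(353,134)]); print(B*1000,B.mean(0)); f=(B[0]+B[1])/2; n=(B[2]+B[3])/2; d=n-f; print(np.degrees(np.arctan2(d[1],d[0])),np.linalg.norm(d))
b=L([(332,164),(427,158)]);e=b[1]-b[0];print("board near edge",np.degrees(np.arctan2(e[1],e[0]))-90,np.linalg.norm(e), b.mean(0)+.052*np.array([-1,1])*[e[1],e[0]]/np.linalg.norm(e))
E
```

```text
[ 0.582  -0.4448  0.1993]
[[ 444.3904 -407.8882]
 [ 455.2757 -380.2637]
 [ 518.4731 -404.4191]
 [ 507.4539 -432.932 ]] [ 0.4814 -0.4064]
-21.28901503736329 0.06775392501558854
board near edge -21.101718004122446 0.06290192495188342 [ 0.4816 -0.4058]
```

```bash
python3 - <<'E'
from h import *
moverow([.481,-.4065,.045],68.8)
E
```

```text
shift [-0.0075 -0.1076  0.1545] rotvec [-0.082  -0.0245 -3.5124]
```

arm_command(
  commands=[
    [-0.0025, -0.027, 0.025, 0, 0, 0, 0.01],
    [-0.0025, -0.027, 0.035, 0, 0, 0, 0.01],
    [-0.0025, -0.027, 0.045, 0, 0, 0, 0.01],
    [0, -0.0266, 0.048, 0, 0, -3.5, 0.01],
    [0, 0, 0, 0, 0, 0, 0.01],
    [0, 0, 0, 0, 0, 0, 0.01],
    [0, 0, 0, 0, 0, 0, 0.01],
    [0, 0, 0, 0, 0, 0, 0.01],
  ],
)

```text
time: 50.85
ee_pos: [0.4827, -0.4072, 0.0484]
tcp_rot: [179.9, 0.0, 68.6]
contact_force: [0.6, 0.6, -1.4]
width: 0.0224
```

```bash
python3 - <<'E'
from h import *
c=snap("wrist","w35");o=get_obs();print(o["time"],o["ee_pos"],o["tcp_rot"],o["contact_force"],o["width"])
E
```

```text
50.9 [ 0.4824 -0.407   0.0481] [179.907    0.0281  68.5942] [-0.6739 -0.1444 -1.3489] 0.02241850036638117
```

View pics/w35.png

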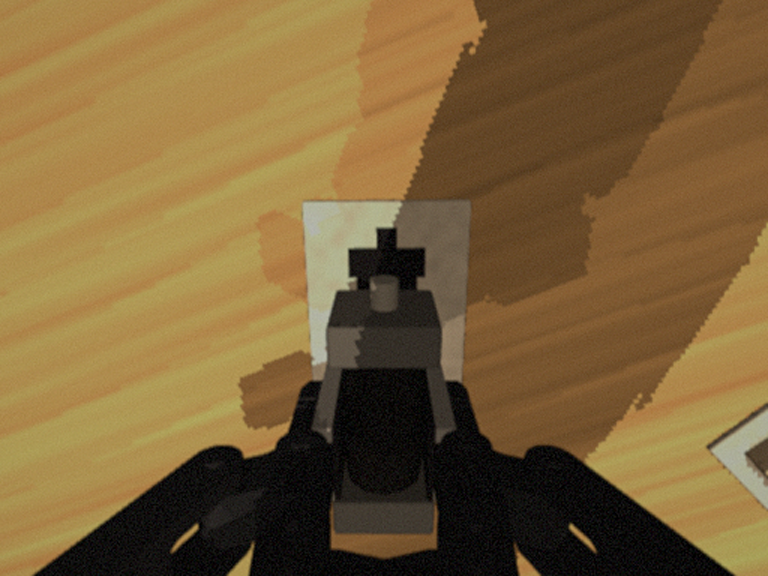

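```bash
python3 - <<'E'
from h import *
c=capture("wrist");o=get_obs();print(o["ee_pos"]);R=Ro.from_euler("xyz",o["tcp_rot"],degrees=True)
L=lambda p,z:R.inv().apply(onplane(c,np.array(p)/1.5,z)-o["ee_pos"])*1000
print(L([(349,248),(425,248)],.004),L([(377,228),(397,228)],.004),L([(303,200),(470,201)],.004))
print("cmd rel",R.inv().apply(np.array([.481,-.4065,.0453])-o["ee_pos"])*1000)
E
```

```text
[ 0.4821 -0.4068  0.0479]
[[-13.9738 -35.3386  43.845 ]
 [ 15.4565 -35.3825  43.8363]] [[ -3.1062 -43.2351  43.8327]
 [  4.5345 -43.246   43.8305]] [[-30.8306 -53.8807  43.8287]
 [ 31.8123 -53.5903  43.8106]]
cmd rel [-0.1329 -1.176   2.5801]
```

arm_command(
  commands=[
    [0.0001, -0.001, 0.012, 0, 0, 0, 0.01],
    [0, 0, 0.012, 0, 0, 0, 0.01],
    [0, 0, 0.008, 0, 0, 0, 0.01],
    [0, 0, 0.0025, 0, 0, 0, 0.01],
    [0, 0, 0, 0, 0, 0, 0.01],
    [0, 0, 0, 0, 0, 0, 0.01],
  ],
)

```text
time: 51.7
ee_pos: [0.4808, -0.4061, 0.0131]
tcp_rot: [180.0, 0.0, 68.6]
contact_force: [0.7, -0.6, -1.2]
width: 0.0228
```

```bash
python3 - <<'E'
from h import *
c=capture("wrist");o=get_obs();print(o["time"],o["ee_pos"],o["tcp_rot"],o["contact_force"],o["width"])
cv2.imwrite("pics/w36z.png",cv2.resize(c["color"][130:330,170:340,::-1],(680,800),interpolation=cv2.INTER_CUBIC)[:600])
E
```

```text
51.75 [ 0.4808 -0.4061  0.0132] [179.9647   0.0076  68.5762] [-0.1933 -0.3431 -1.2017] 0.022840187904959775
```

View pics/w36z.png

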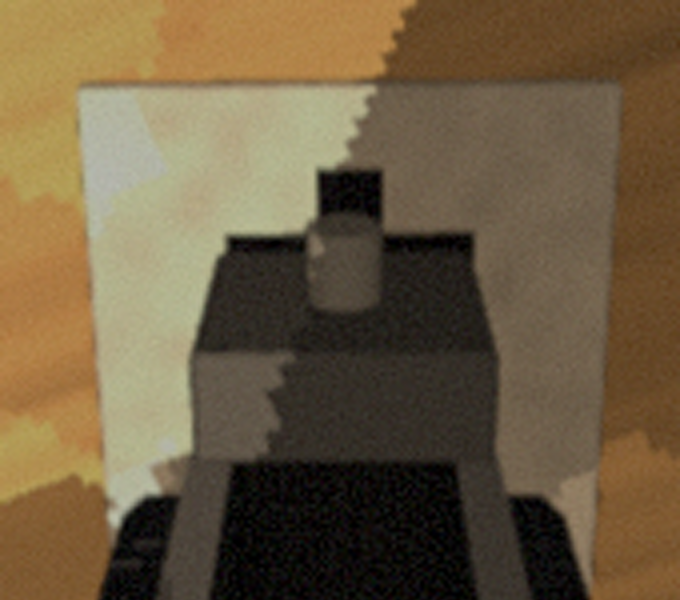

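```bash
python3 - <<'E'
from h import *
c=capture("wrist");o=get_obs();R=Ro.from_euler("xyz",o["tcp_rot"],degrees=True)
f=lambda p:(170+p[0]/4,130+p[1]/4)
L=lambda p,z:R.inv().apply(onplane(c,[f(q) for q in p],z)-o["ee_pos"])*1000
print(o["ee_pos"],L([(227,234),(473,234)],.004),L([(218,253),(478,253)],o["ee_pos"][2]-.004))
E
```

```text
[ 0.4808 -0.4061  0.0131] [[-14.5275 -33.23     9.1329]
 [ 15.2314 -33.2708   9.1282]] [[-15.1768 -32.6159   3.9854]
 [ 15.3635 -32.6583   3.9806]]
```

Needs −0.6 mm in y. Trim, lower to about 1 mm, and check.

arm_command(
  commands=[
    [0.0002, -0.0006, 0.002, 0, 0, 0, 0.01],
    [0, 0, 0.002, 0, 0, 0, 0.01],
    [0, 0, 0, 0, 0, 0, 0.01],
    [0, 0, 0, 0, 0, 0, 0.01],
  ],
)

```text
time: 52.3
ee_pos: [0.4801, -0.4056, 0.0088]
tcp_rot: [-180.0, -0.0, 68.6]
contact_force: [0.4, -0.1, -0.8]
width: 0.0224
```

```bash
python3 - <<'E'
from h import *
c=capture("wrist");o=get_obs();print(o["time"],o["ee_pos"],o["tcp_rot"],o["contact_force"],o["width"])
cv2.imwrite("pics/w37z.png",cv2.resize(c["color"][130:330,170:340,::-1],(680,800),interpolation=cv2.INTER_CUBIC)[:600])
E
```

```text
52.35 [ 0.4801 -0.4055  0.0088] [-179.997    -0.0029   68.5756] [-0.6729 -1.0114 -1.4565] 0.022780940013688734
```

View pics/w37z.png

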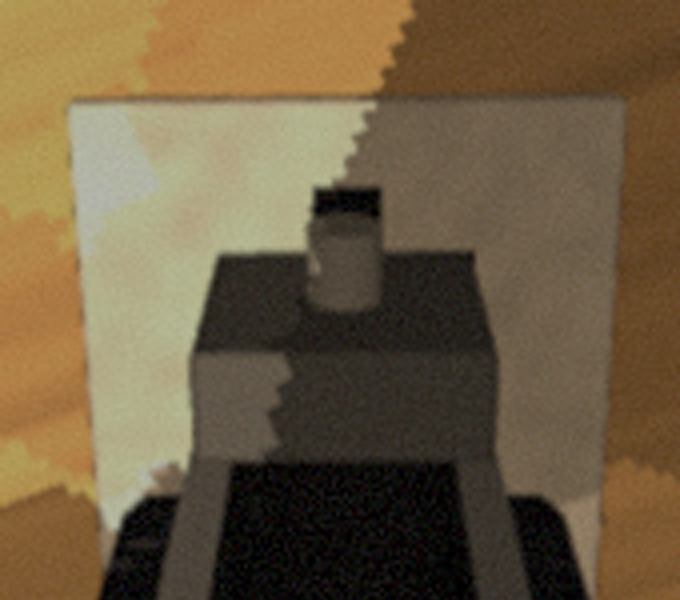

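Block foot coincides with the outline edge. Set down, release, back off.

arm_command(
  commands=[
    [0, 0, 0.001, 0, 0, 0, 0.01],
    [0, 0, 0, 0, 0, 0, 0.01],
    [0, 0, 0, 0, 0, 0, 0.03],
    [0, 0, 0, 0, 0, 0, 0.05],
    [0, 0, 0, 0, 0, 0, 0.05],
    [0, 0, -0.015, 0, 0, 0, 0.05],
    [0, 0, -0.045, 0, 0, 0, 0.05],
    [0, 0.03, -0.055, 0, 0, 0, 0.05],
    [0, 0.04, -0.04, 0, 0, 0, 0.05],
    [0, 0.025, -0.02, 0, 0, 0, 0.05],
    [0, 0, 0, 0, 0, 0, 0.05],
    [0, 0, 0, 0, 0, 0, 0.05],
  ],
)

```text
time: 53.85
ee_pos: [0.5675, -0.4397, 0.182]
tcp_rot: [-179.9, -0.0, 68.6]
contact_force: [-0.1, 0.6, 0.2]
width: 0.0501
```

```bash
python3 - <<'E'
from h import *
c=snap("wrist","w38");o=get_obs();print(o["time"],o["ee_pos"],o["tcp_rot"],o["contact_force"],o["width"])
snap("side","s38"); snap("scene","c38")
E
```

```text
53.9 [ 0.5672 -0.4396  0.1818] [-179.8743   -0.0346   68.5621] [ 0.3787 -0.6734  0.2387] 0.05000463305208009
```

View pics/w38.png

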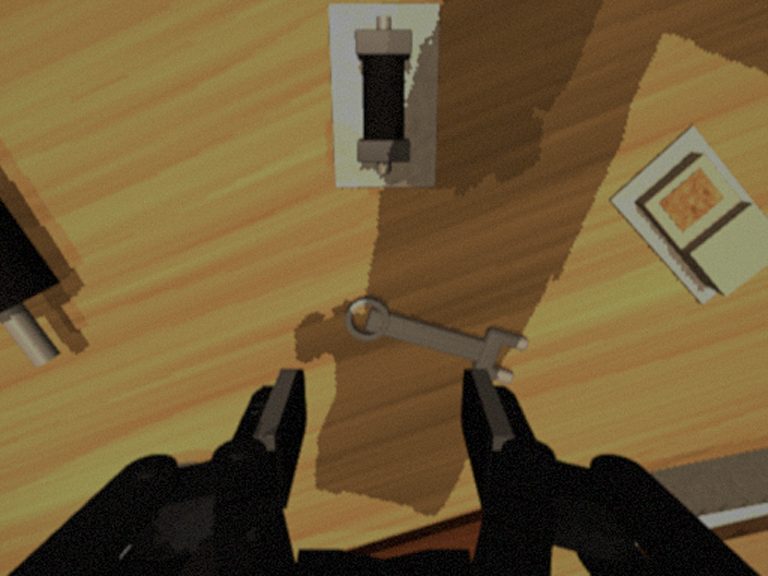

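View pics/s38.png

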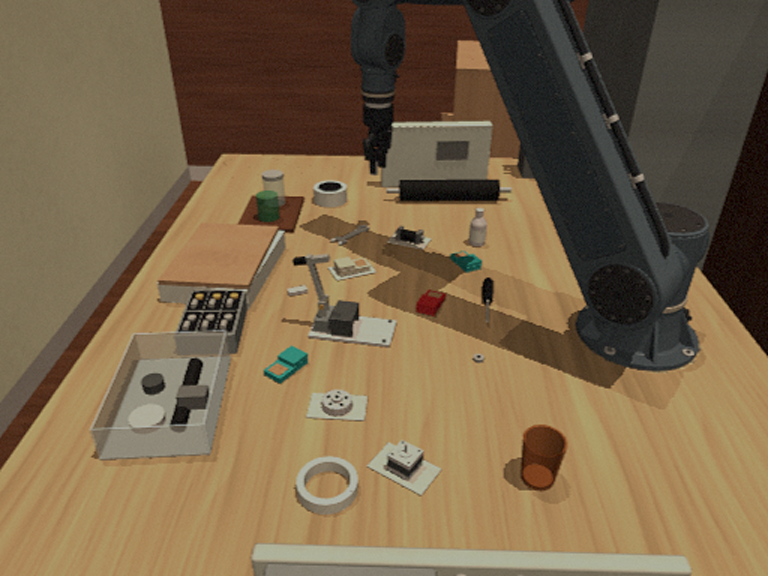

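View pics/c38.png

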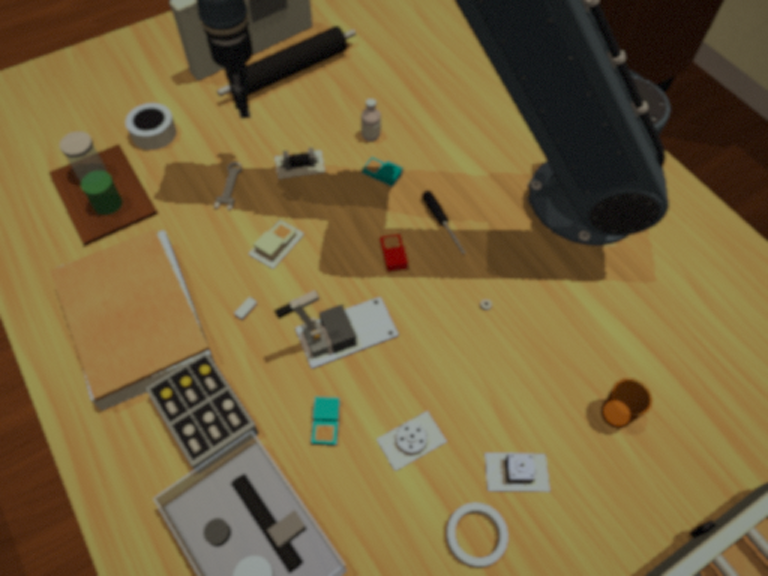

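All four parts are on their boards, the bar is back, and the gripper is clear. Handing in.

```bash
python3 -c "
from station import *
print(sign_off())"
```

```text
the job is handed in; nothing more can be done
None
```

I swung the hold-down bar back to its stop and drew the cassette 28 mm out from under the roof. Then I laid the cassette, gear, motor and roller, in that order, each on its own outline. The job was handed in at about 54 s, within the 134 s limit.

**Last checks:**
- **Placement:** close wrist views just before each release showed the cassette, motor and roller within about 0.5 mm of their outlines, after small corrections, and lined up with them. After release the gear measured 0.9 mm from the centre of its board.
- **Final pictures:** all four parts sit right way up, the bar is still back, the red and turquoise look-alikes have not been moved, and the gripper is clear of everything.

**Where checks disagreed:**
- **Motor:** a check after release, read from its top face, put it about 1.9 mm from the board centre. An earlier reading showed the wrist camera's top-face and foot positions differing by about 1.4 mm. I trusted the close view of the foot, which matched the outline.
- **Board positions:** the fixed cameras and the wrist camera differed by about 2 to 8 mm, most for the roller board. I used the close wrist views.

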